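Lever a heavy bench heater up onto its drop-down legs

TASK

Use the orange-handled pry bar, laid in the saddle of the blue fulcrum block, to lever up the front lip of the heavy bench heater until you just feel it come up against its end stop, without straining it, so that its red legs swing upright; then ease the heater down gently so that it stands on the legs. Take the bar out and leave it lying flat, right way up, on the table, clear of the heater and the block. Never lift the heater or move its legs with the gripper, and do not disturb the beaker on the heater or the cup, dish and ring on the table.

Things in the scene. Friction and masses are not known exactly. Their poses are not given: they have to be found in the camera images.
- stand: Fixed stand of the heater; origin on the table under the heater's centre; -x points out of its front (to be levered), +x to its rear hinge (axis along y at x=105, height 22), z up. Heater 215 x 200 wide, top at 151; front face at x=-110, its lip, a round steel bead (radius 4), hangs to 18 above the table (behind it 24); the gap is open, 150 wide between two black feet, over 80 deep. Heater mass 3.0 to 5.3 kg.
- heater: Grey heater body, tilting about its rear hinge; origin on the hinge axis, axes as the stand's, z tipping back as the lip rises (lip 215 from the hinge: 0.01 rad = 2.15 mm). 0 when down; hard end stop at 0.083 rad (lip up 18). Its weight takes 15 to 28 N at the lip; the bar may press on it with 50 N at most, so stop when the force first climbs at the end stop. Over 0.4 rad/s is a drop.
- prop: Red legs of the heater (one on each flank near the front, black roller feet, on one shaft); origin on the shaft, 25 behind and 24 above the lip. Folded back at the start (own z axis vertical); as the lip rises they swing by themselves, upright (z axis tipped 0.89 rad) once it is up 14 to 17 mm; feet are screwed out anew each time. Lowered sooner they fold or jam half-way; later they carry it.
- fulcrum: Loose blue jack block, 0.9 kg, base 44 (x) x 76 (y); origin at the centre of its underside, x roughly parallel to the stand's x. On it a saddle screwed up to an unknown height: a round steel ridge (radius 7) along y over the origin, top 25 to 36 above the table, between two cheeks 30 long in x, 14 higher than the ridge, 34 apart. Its ridge stands 58 to 70 in front of the lip.
- pry_bar: Loose flat pry bar, 0.3 kg, 280 long, lying flat; origin at mid-length on its flat underside; +x to the tip (at 140), -x to the handle end (at -140), z up. Steel blade from x=-30 to 115: 22 wide, 6 thick; the last 25 to the tip 4 thick. Orange handle from x=-140 to -30: 24 wide, 14 thick.
- bar_tip (a point): Middle of the tip edge of the bar, on its underside.
- bar_grip (a point): Middle of the orange handle, 85 behind the bar's origin, 7 above its underside.
- beaker: Glass beaker standing loose on the heater's top plate, 66 across, 85 high; origin at the centre of its foot.
- teacup: White porcelain mug on the table, 80 across, 90 high; origin at the centre of its foot.
- dish: White pedestal dish on the table, 110 across, 62 high; origin at the centre of its foot.
- steel_ring: Flat steel ring lying on the table, 84 across, 6 thick; origin at its centre underneath.
Not all that is in view belongs to the job. What is meant by the fulcrum is not yellow, and is the smaller of those in its own colour.

How it is judged (in metres and radians):
On the way, in this order (a step that is already met when the one before it is completed fails the run):
1. the bar, resting on the fulcrum block, carries the heater with its lip lifted off its feet (contact force between pry_bar and heater above 8 N and contact force between pry_bar and fulcrum above 8 N and angle between heater's own z axis and vertical above 0.01 rad), for 0.1 s.
2. the red legs are down and the heater stands on them, off the bar (angle between prop's own z axis and vertical above 0.8 rad and angle between heater's own z axis and vertical between 0.055 and 0.079 rad and contact force between pry_bar and stand below 6 N), for 0.2 s.
At the end, for the whole second after the job is handed in: Heater on its red legs (tilt 0.055 to 0.079 rad, legs swung past 0.8); bar flat and still on the table, right way up, touching neither heater nor block, over 20 mm in front of the heater; mug, dish and ring within 20 mm of their start, beaker upright (angle between prop's own z axis and vertical above 0.8 rad and angle between heater's own z axis and vertical between 0.055 and 0.079 rad and height (world z) of bar_tip below 0.008 m and height (world z) of bar_grip below 0.014 m and angle between pry_bar's own z axis and vertical below 0.05 rad and linear speed of pry_bar below 0.02 m/s and contact force between pry_bar and stand below 0.1 N and contact force between pry_bar and fulcrum below 0.1 N and x of each of bar_tip, bar_grip in the frame of stand below -0.13 m and distance of each of teacup, dish, steel_ring from where it was at the start of the episode below 0.02 m and angle between beaker's own z axis and vertical below 0.15 rad).
It fails at once if the bar presses on the heater with more than 50 N (straining its hinge against the end stop) (contact force between pry_bar and heater above 50 N).
It fails at once if the heater swings faster than 0.4 rad/s: dropped or jerked up (angular speed of heater above 0.4 rad/s).
It fails at once if the robot itself touches the heater, its stand or its legs with more than 3 N (contact force between any of the fingers, the arm and stand above 3 N).
It fails at once if the beaker tips over or is shifted more than 40 mm (angle between beaker's own z axis and vertical above 0.3 rad or distance of beaker from where it was at the start of the episode above 0.04 m).
It fails at once if mug, dish or ring is pushed more than 30 mm (distance of any of teacup, dish, steel_ring from where it was at the start of the episode above 0.03 m).
It also fails if it takes over 72 s, if anything falls off the work surface, if the arm or the gripper's body presses on something with over 40 N, if the wrist force passes 120 N, or if a joint passes its speed limit or range.

ROBOT

A 7-joint arm with a two-finger parallel gripper is mounted at the origin on the work surface. World frame = base frame: x ahead of the robot, y to its left, z up, the work surface at z = 0. Lengths are in mm, angles in rad, forces in N, time in s.
With the tool pointing down it reaches from about 425 to 1025 mm from the base axis. Payload 3.6 kg.
Tool frame: the origin (TCP) lies at the very end of the fingers, on their centre line; the grasp point (between the pads) lies 19 mm behind it; y points along the fingers, x is the direction in which the jaws open and shut, and the axes are right-handed (so a half turn about y gives the same grasp; the last joint's range is limited). The gripper opens to 85 mm and grips with 20 to 120 N. Pads are 22 mm wide; open, the fingers measure 114 mm over their backs; the gripper's body (76 mm by 85 mm) begins 54 mm behind the grasp point. The pads swing forward as they close: fully open they stand 13 mm farther back than shut.
Start: joints at [1.206, 0.591, 0.048, 1.609, -0.033, 0.943, -0.034], TCP at [194.639, -698.388, 231.302] pointing down, gripper open.
Joint ranges: [-2.69, 2.69], [-0.47, 2.24], [-1.27, 1.36], [0.19, 2.51], [-1.53, 4.68], [0.08, 2.07], [-3.09, 3.09]. Speed limits (rad/s): [2.57, 2.57, 3.14, 3.14, 3.14, 3.14, 3.14].

INTERFACE

Orientations are given as [roll, pitch, yaw] about the fixed x, y, z axes, in that order (R = Rz(yaw) Ry(pitch) Rx(roll)).
In Python, from bench import r, camera, camera_params gives the robot as it stands. The module is installed in compiled form; this text tells all that it offers.
- The arm moves only by the shell command python3 -m inch 'ROWS' [FORCE]. ROWS is JSON, a list of rows, each an object of numbers: "tx", "ty", "tz": the shift along the tool's x, y, z in m; "wx", "wy", "wz": the turn, a rotation vector about the tool's x, y, z in degrees; "fingers": the gripper's target within -1 to 1 (shut at 1, half-way at 0, fully open at -1). In form: [{"tx": .., "ty": .., "tz": .., "wx": .., "wy": .., "wz": .., "fingers": ..}, ...]. A call has 1 to 20 rows; each row shifts and turns the pose as measured when the row begins, along the tool's axes as they then stand; what a row does not reach is not made up. A row lasts 1/12 s, in which the tool goes at most 41.7 mm and 7.16 degrees, less where a joint would pass 70% of its speed; a pose out of reach is approached as far as the arm can. A call is refused whole if a number of a shift passes 0.0417 or a number of a turn 7.16, either way. A call with a gripper value outside its range is refused whole. The fingers move at their own pace and stop on an object; FORCE is the grip in N (left out, the last holds). Time passes only in rows, so rows that do not move let the fingers close. It gives the time, the measured TCP pose, the force and the opening at its end, in the units of the state.
- r.get_obs(): the state, without advancing time (a new reading comes with each control period).
- camera(name): name is "side" or "top" or "wrist"; returns the picture (480x640x3 uint8, red, green, blue); there is no depth.
- camera_params(name): a dict with "vertical_fov" (degrees; the focal length in pixels is half the picture's height over the tangent of half this angle, whatever the lens; pixels are square), "cx", "cy" (the principal point, pixels), "R" (3x3) and "t" (3): a world point X has camera coordinates R X + t; the wrist camera has in their place "T_tool_cam" (4x4, takes a point from camera to tool coordinates, whose origin is the TCP and whose axes are the tool frame's). Camera axes: x right, y down, z forward; pixel columns grow to the right and rows downward; lengths in mm; the calibration is good to about 2 mm. A picture is of the moment at which its call begins: read the wrist's pose just before it. camera_params takes no time and is no camera call.
- r.finish_job(): hands the job in, once; it reports no verdict.
The state is a dict: "t": time; "joint_positions": joint angles; "qd": joint speeds; "effort": joint torques, N m; "ee_pos": TCP position; "tool_rot": TCP orientation; "wrist_force": force on the tool from outside, world axes, zero at the start; "wrist_torque": the same for the moment, N m; "opening": opening from 0.0 (shut) to 1.0 (fully open).
Only numpy, scipy, OpenCV 4.12 (cv2) and the standard library are available. Lean on these libraries where they do the work, as an engineer would, in place of code of your own. Each camera call takes 0.05 s, during which the arm holds its last target.

## Working session

There is one attempt and no reset: what is moved stays moved. The work goes in short steps, Python scripts to look and compute and a shell command to move; the robot and the scene stay as the last step left them, time stands still between calls to the robot, and variables do not carry over. Pictures are saved under pics/ and viewed, and the job is handed in when it is done.

```bash
mkdir -p pics; ls
python3 - <<'E'
from bench import r,camera,camera_params
import cv2
o=r.get_obs()
for k,v in o.items(): print(k,v)
for n in ["side","top","wrist"]:
    cv2.imwrite(f"pics/{n}0.png",camera(n)[:,:,::-1]); print(n,camera_params(n))
E
```

```text
pics
t 0.0
joint_positions [ 1.20551242  0.59212739  0.04827995  1.60983851 -0.03329481  0.94271311
 -0.03372196]
qd [-0.00047774  0.0014271   0.00011053 -0.00058522  0.00106441  0.00036092
 -0.00192966]
effort [ 6.92552430e-05 -5.48677504e+01  1.54665828e+00 -1.98119849e+01
  9.42322804e-03  8.82934313e-03  5.50909718e-06]
ee_pos [ 194.41782401 -697.57416807  230.12842177]
tool_rot [-1.57091816  0.00227883 -1.29893484]
wrist_force [-0.07816403  0.15541898  0.11643586]
wrist_torque [-0.00584354 -0.0317475  -0.00334213]
opening 1.0027304841275184
side {'vertical_fov': 51.18627933920287, 'cx': 329.1193314177251, 'cy': 230.74377447578576, 'R': array([[-0.72599558, -0.68756717, -0.01348371],
       [-0.4883165 ,  0.52921632, -0.69388549],
       [ 0.48422868, -0.49717348, -0.71995911]]), 't': array([494.41608417, 327.9742484 , 981.16672023])}
top {'vertical_fov': 50.72031848649519, 'cx': 325.44514164942257, 'cy': 241.82747454171482, 'R': array([[-0.00953025, -0.99978718,  0.01829654],
       [-0.99455729,  0.0075787 , -0.10391513],
       [ 0.10375436, -0.01918729, -0.99441786]]), 't': array([  64.85059532,  595.6510113 , 1321.94785253])}
wrist {'vertical_fov': 70.59297827594078, 'cx': 321.16890646158583, 'cy': 241.81499386957356, 'T_tool_cam': array([[ 9.99999424e-01, -2.82885338e-04,  1.03524548e-03,
        -2.20896353e-02],
       [-1.07092273e-03, -3.25833278e-01,  9.45426638e-01,
        -1.42284625e+02],
       [ 6.98700938e-05, -9.45427202e-01, -3.25833394e-01,
         8.37297845e+01],
       [ 0.00000000e+00,  0.00000000e+00,  0.00000000e+00,
         1.00000000e+00]])}
```

View pics/side0.png

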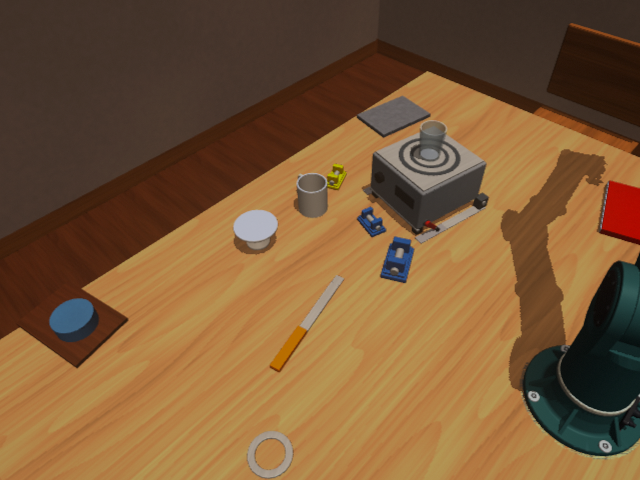

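View pics/top0.png

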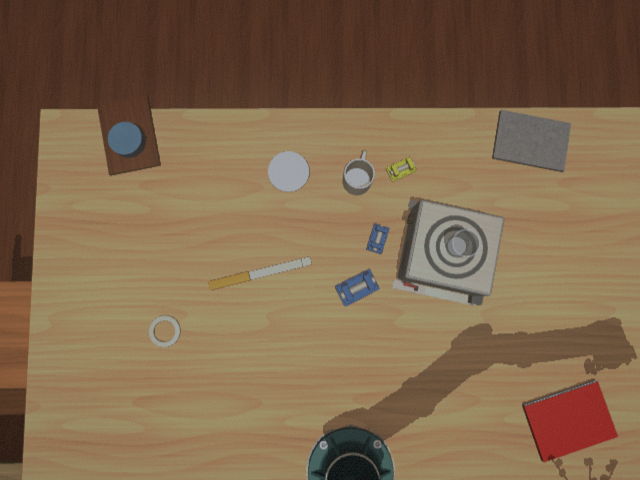

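View pics/wrist0.png

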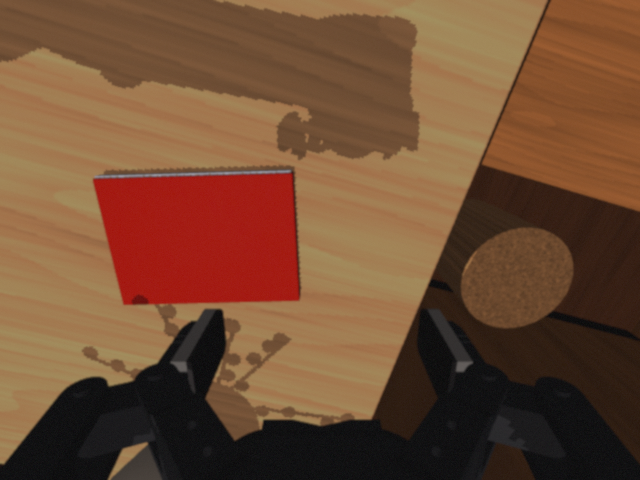

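The top view shows the heater with its front facing image-left, the small blue block at (378,238), the bar from (210,284) to (310,262), the ring at (165,331), the dish at (289,171) and the mug at (359,175). I'll zoom in for exact pixels.

```bash
cat > h.py <<'E'
import numpy as np,cv2
from bench import r,camera,camera_params
from scipy.spatial.transform import Rotation as Ro
P={n:camera_params(n) for n in("side","top","wrist")}
def cam(n,obs=None):
    p=P[n]; f=240/np.tan(np.radians(p['vertical_fov'])/2)
    K=np.array([[f,0,p['cx']],[0,f,p['cy']],[0,0,1]])
    if n!="wrist": return K,p['R'],p['t']
    T=p['T_tool_cam']; Rt=Ro.from_euler('xyz',obs['tool_rot']).as_matrix()
    Rw=Rt@T[:3,:3]; tw=Rt@T[:3,3]+obs['ee_pos']
    return K,Rw.T,-Rw.T@tw
def proj(c,X):
    K,R,t=c; x=K@(R@np.asarray(X,float)+t); return x[:2]/x[2]
def onz(c,uv,z):
    K,R,t=c; d=R.T@np.linalg.inv(K)@np.array([*uv,1.]); o=-R.T@t
    return o+d*(z-o[2])/d[2]
def tri(c1,u1,c2,u2):
    A=cv2.triangulatePoints(np.c_[c1[0]@c1[1],c1[0]@c1[2]],np.c_[c2[0]@c2[1],c2[0]@c2[2]],np.array(u1,float).reshape(2,1),np.array(u2,float).reshape(2,1))
    X=(A[:3]/A[3]).ravel(); return X,proj(c1,X)-u1,proj(c2,X)-u2
E
python3 - <<'E'
import cv2
a=cv2.imread("pics/top0.png");b=cv2.imread("pics/side0.png")
for n,im,(x,y,w,h) in [("t1",a,(200,225,200,80)),("t2",a,(365,190,145,115)),("s1",b,(260,200,160,175)),("s2",b,(350,115,150,120))]:
    k=min(800/w,600/h); cv2.imwrite(f"pics/{n}.png",cv2.resize(im[y:y+h,x:x+w],None,fx=k,fy=k,interpolation=cv2.INTER_CUBIC)); print(n,x,y,k)
E
```

```text
t1 200 225 4.0
t2 365 190 5.217391304347826
s1 260 200 3.4285714285714284
s2 350 115 5.0
```

View pics/t1.png

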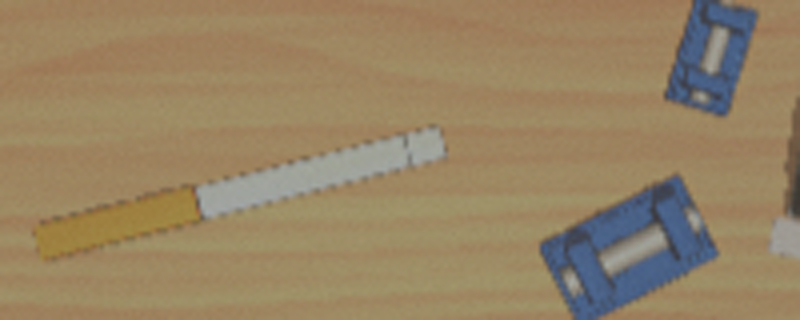

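View pics/t2.png

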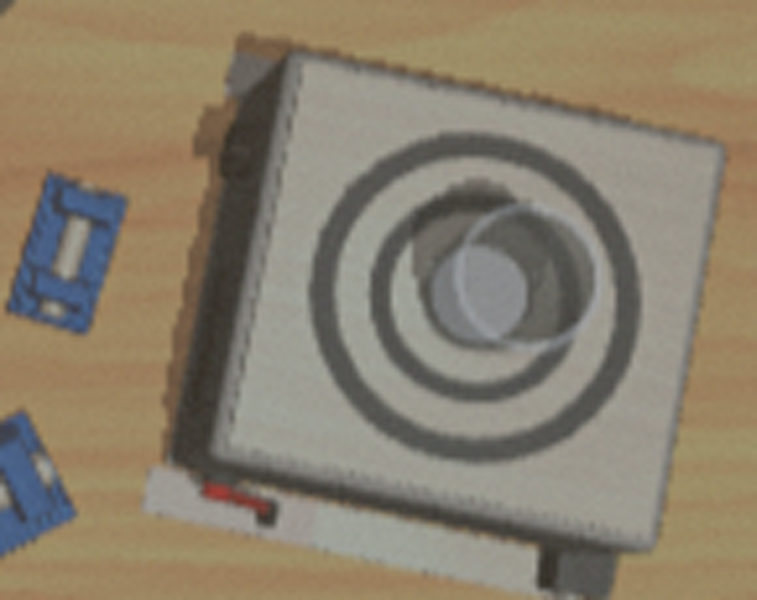

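View pics/s1.png

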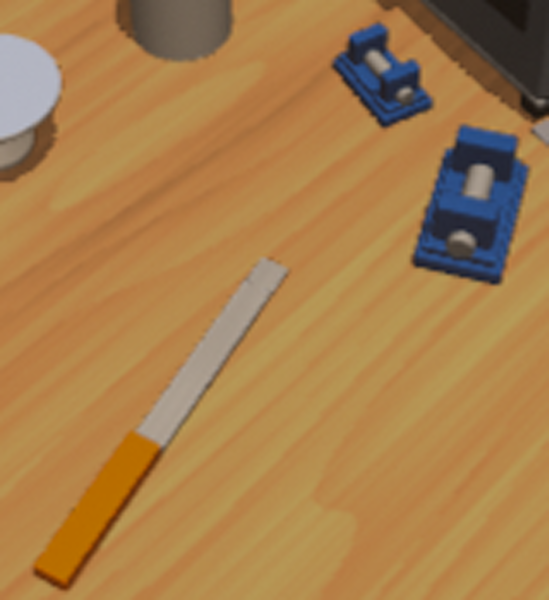

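View pics/s2.png

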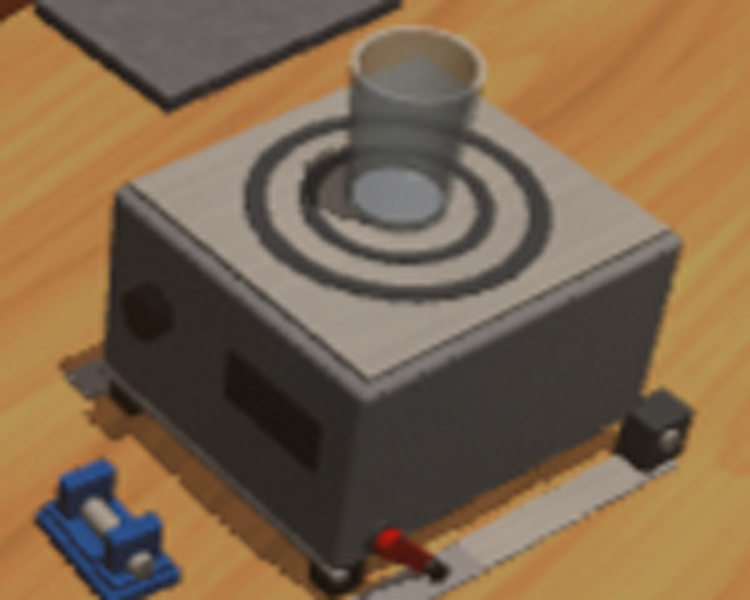

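Run:
```python
from h import *
T=cam("top");S=cam("side")
t2=lambda x,y:np.array([365+x/5.2174,190+y/5.2174]); t1=lambda x,y:np.array([200+x/4,225+y/4])
s2=lambda x,y:np.array([350+x/5,115+y/5]); s1=lambda x,y:np.array([260+x/3.42857,200+y/3.42857])
np.set_printoptions(precision=1,suppress=True)
pts={"ff":(t2(290,52),s2(122,188)),"fn":(t2(210,452),s2(368,388)),"rn":(t2(652,550),s2(678,240)),
"ridge":(t2(70,248),s1(378,63)),"tip":(t1(443,142),s1(277,265)),"han":(t1(38,245),s1(51,579)),"joint":(t1(198,202),s1(148,440))}
for k,(a,b) in pts.items(): print(k,*tri(T,a,S,b))
C=[onz(T,t2(*p),151) for p in [(290,52),(722,143),(652,550),(210,452)]]
C=np.array(C);print(C, C.mean(0))
ax=(C[1]+C[2]-C[0]-C[3])/2; print("stand x",ax,np.degrees(np.arctan2(ax[1],ax[0])))
ay=(C[0]+C[1]-C[3]-C[2])/2; print("stand y",ay)
F=np.array([onz(T,t2(*p),8) for p in [(50,175),(128,197),(85,332),(8,305)]]);print(F,F.mean(0))
a=F[1]+F[2]-F[0]-F[3]; b=F[0]+F[1]-F[2]-F[3];print(a/2,b/2,np.degrees(np.arctan2(a[1],a[0])),np.degrees(np.arctan2(b[1],b[0])))
for n,p in [("dish",(289,171)),("mug",(358,180)),("ring",(165,331)),("bigblue",(357,287)),("yellow",(401,168))]: print(n,onz(T,p,20))
```

```text
ff [ 684.7 -174.5  148.4] [0.4 0.5] [-0.6 -0.1]
fn [ 496.9 -130.4  152.7] [0.1 0.2] [-0.3 -0. ]
rn [ 451.5 -336.3  144.5] [-0.3 -0.5] [0.6 0. ]
ridge [608.4 -81.4  28.2] [-0.4 -0.6] [0.7 0.1]
tip [548.4  99.5   2.6] [0. 0.] [-0. -0.]
han [481.5 370.9  10.5] [-0.1 -0.1] [0.2 0. ]
joint [508.8 264.   10.4] [0.1 0.1] [-0.1 -0. ]
[[ 685.4 -173.1  151. ]
 [ 640.7 -376.3  151. ]
 [ 450.2 -334.7  151. ]
 [ 497.4 -130.4  151. ]] [ 568.4 -253.6  151. ]
stand x [ -46.  -203.8    0. ] -102.71140006374678
stand y [189.2 -42.1   0. ]
[[ 647.7  -75.4    8. ]
 [ 635.8 -116.     8. ]
 [ 565.2  -92.     8. ]
 [ 579.6  -52.1    8. ]] [607.1 -83.9   8. ]
[-13.2 -40.3   0. ] [ 69.4 -23.6   0. ] -108.09724945381453 -18.81261843059335
dish [792.3 157.1  20. ]
mug [766.3 -31.   20. ]
ring [364.9 483.5  20. ]
bigblue [475.4 -23.6  20. ]
yellow [ 799.1 -149.5   20. ]
```

The bar lies from tip (548,99) to handle end (482,371). The ridge is at about (608,-81), z≈28, roughly 69 mm in front of the lip. I'll swing over towards the bar handle at height.

```bash
python3 -m inch '[{"ty":-0.04,"fingers":-1},{"ty":-0.04},{"ty":-0.04},{"ty":-0.03,"tz":0.04,"wy":-3.3},{"tz":0.0415,"wy":-3.3},{"tz":0.0415,"wy":-3.3},{"tz":0.0415,"wy":-3.3},{"tz":0.0415,"wy":-3.3},{"tz":0.0415,"wy":-3.3},{"tz":0.0415,"wy":-3.3},{"tz":0.0415,"wy":-3.3},{"tz":0.0415,"wy":-3.3},{"tz":0.0415,"wy":-3.3},{"tz":0.0415,"wy":-3.3},{"tz":0.0415,"wy":-3.3},{"tz":0.0415,"wy":-3.3},{"tz":0.0415,"wy":-3.3},{"tz":0.0415,"wy":-3.3},{"tz":0.0415,"wy":-3.3},{"tz":0.0415,"wy":-3.3}]'
```

```text
invalid input
```

```bash
python3 -m inch '[{"tx":0,"ty":-0.04,"tz":0,"wx":0,"wy":0,"wz":0,"fingers":-1},{"tx":0,"ty":-0.04,"tz":0,"wx":0,"wy":0,"wz":0,"fingers":-1},{"tx":0,"ty":-0.04,"tz":0,"wx":0,"wy":0,"wz":0,"fingers":-1}]'
cat > d.py <<'E'
import sys
from h import *
# usage: d.py x y z heading_of_tool_x [pitch]: prints delta in tool axes
o=r.get_obs(); R=Ro.from_euler('xyz',o['tool_rot'])
print("t %.2f"%o['t'],"pos",o['ee_pos'].round(1),"rotdeg",np.degrees(o['tool_rot']).round(1),"F",o['wrist_force'].round(1),"T",o['wrist_torque'].round(2),"open %.3f"%o['opening'])
if len(sys.argv)>4:
    a=list(map(float,sys.argv[1:]))
    d=R.inv().apply(np.array(a[:3])-o['ee_pos']); p=a[4] if len(a)>4 else 0
    Rt=Ro.from_euler('z',a[3],degrees=True)*Ro.from_euler('x',-90+p,degrees=True)
    print("shift",d.round(1),"turn",np.degrees((R.inv()*Rt).as_rotvec()).round(2))
E
python3 d.py 494 318 200 13.9
```

```text
t: 0.4
ee_pos: [192.6, -690.6, 338.9]
tool_rot: [-1.572, 0.031, -1.298]
wrist_force: [0.3, -0.6, -0.6]
opening: 1.004
t 0.40 pos [ 192.6 -690.6  338.9] rotdeg [-90.1   1.8 -74.4] F [ 0.3 -0.6 -0.6] T [-0.09 -0.01  0.02] open 1.004
shift [-885.6  165.8  561.8] turn [ -1.31 -88.29  -1.48]
```

All keys are required in each row.

```bash
python3 -m inch '[{"tx":0,"ty":-0.03,"tz":0.02,"wx":0,"wy":-1.5,"wz":-1.5,"fingers":-1},{"tx":0,"ty":0,"tz":0.041,"wx":0,"wy":-3.3,"wz":0,"fingers":-1},{"tx":0,"ty":0,"tz":0.041,"wx":0,"wy":-3.3,"wz":0,"fingers":-1},{"tx":0,"ty":0,"tz":0.041,"wx":0,"wy":-3.3,"wz":0,"fingers":-1},{"tx":0,"ty":0,"tz":0.041,"wx":0,"wy":-3.3,"wz":0,"fingers":-1},{"tx":0,"ty":0,"tz":0.041,"wx":0,"wy":-3.3,"wz":0,"fingers":-1},{"tx":0,"ty":0,"tz":0.041,"wx":0,"wy":-3.3,"wz":0,"fingers":-1},{"tx":0,"ty":0,"tz":0.041,"wx":0,"wy":-3.3,"wz":0,"fingers":-1},{"tx":0,"ty":0,"tz":0.041,"wx":0,"wy":-3.3,"wz":0,"fingers":-1},{"tx":0,"ty":0,"tz":0.041,"wx":0,"wy":-3.3,"wz":0,"fingers":-1},{"tx":0,"ty":0,"tz":0.041,"wx":0,"wy":-3.3,"wz":0,"fingers":-1},{"tx":0,"ty":0,"tz":0.041,"wx":0,"wy":-3.3,"wz":0,"fingers":-1},{"tx":0,"ty":0,"tz":0.041,"wx":0,"wy":-3.3,"wz":0,"fingers":-1},{"tx":0,"ty":0,"tz":0.041,"wx":0,"wy":-3.3,"wz":0,"fingers":-1},{"tx":0,"ty":0,"tz":0.041,"wx":0,"wy":-3.3,"wz":0,"fingers":-1},{"tx":0,"ty":0,"tz":0.041,"wx":0,"wy":-3.3,"wz":0,"fingers":-1},{"tx":0,"ty":0,"tz":0.041,"wx":0,"wy":-3.3,"wz":0,"fingers":-1},{"tx":0,"ty":0,"tz":0.041,"wx":0,"wy":-3.3,"wz":0,"fingers":-1},{"tx":0,"ty":0,"tz":0.041,"wx":0,"wy":-3.3,"wz":0,"fingers":-1},{"tx":0,"ty":0,"tz":0.041,"wx":0,"wy":-3.3,"wz":0,"fingers":-1}]'; python3 d.py 494 318 200 13.9
```

```text
t: 2.07
ee_pos: [714.1, -152.6, 361.2]
tool_rot: [-1.593, 0.009, -0.156]
wrist_force: [0.2, 1.0, 0.6]
opening: 0.999
t 2.07 pos [ 714.1 -152.6  361.2] rotdeg [-91.3   0.5  -9. ] F [0.2 1.  0.6] T [-0.02 -0.03  0.06] open 0.999
shift [-289.3  154.2  434.1] turn [  1.15 -22.84  -0.74]
```

```bash
python3 -m inch '[{"tx":-0.01,"ty":0,"tz":0.038,"wx":0,"wy":-2.5,"wz":0,"fingers":-1},{"tx":-0.01,"ty":0,"tz":0.038,"wx":0,"wy":-2.5,"wz":0,"fingers":-1},{"tx":-0.01,"ty":0,"tz":0.038,"wx":0.5,"wy":-2.5,"wz":0,"fingers":-1},{"tx":-0.015,"ty":0,"tz":0.036,"wx":0.5,"wy":-2.5,"wz":0,"fingers":-1},{"tx":-0.015,"ty":0.01,"tz":0.036,"wx":0,"wy":-2.5,"wz":0,"fingers":-1},{"tx":-0.015,"ty":0.01,"tz":0.036,"wx":0,"wy":-2.5,"wz":0,"fingers":-1},{"tx":-0.015,"ty":0.01,"tz":0.036,"wx":0,"wy":-2.5,"wz":0,"fingers":-1},{"tx":-0.015,"ty":0.01,"tz":0.036,"wx":0,"wy":-2.5,"wz":0,"fingers":-1},{"tx":-0.015,"ty":0.02,"tz":0.036,"wx":0,"wy":-2.5,"wz":0,"fingers":-1},{"tx":-0.015,"ty":0.02,"tz":0.036,"wx":0,"wy":-1,"wz":0,"fingers":-1}]'; python3 d.py 494 318 200 13.9
```

```text
t: 2.9
ee_pos: [565.3, 214.2, 281.3]
tool_rot: [-1.565, 0.002, 0.281]
wrist_force: [1.2, 1.1, 0.0]
opening: 1.004
t 2.90 pos [565.3 214.2 281.3] rotdeg [-89.7   0.1  16.1] F [1.2 1.1 0. ] T [ 0.01 -0.03 -0.01] open 1.004
shift [-39.6  82.1 119. ] turn [-0.32  2.18 -0.13]
```

```bash
python3 -m inch '[{"tx":-0.01,"ty":0.02,"tz":0.03,"wx":0,"wy":1,"wz":0,"fingers":-1},{"tx":-0.01,"ty":0.02,"tz":0.03,"wx":0,"wy":1,"wz":0,"fingers":-1},{"tx":-0.01,"ty":0.02,"tz":0.03,"wx":0,"wy":0,"wz":0,"fingers":-1},{"tx":-0.01,"ty":0.02,"tz":0.03,"wx":0,"wy":0,"wz":0,"fingers":-1},{"tx":0,"ty":0,"tz":0,"wx":0,"wy":0,"wz":0,"fingers":-1}]'
python3 - <<'E'
from h import *
o=r.get_obs(); im=camera("wrist"); cv2.imwrite("pics/w1.png",im[:,:,::-1]); np.save("w1.npy",np.r_[o['ee_pos'],o['tool_rot']])
c=cam("wrist",o)
for n,p in [("tip",(548.4,99.5,4)),("joint",(508.8,264,14)),("han",(481.5,370.9,14)),("ridge",(608.4,-81.4,28))]: print(n,proj(c,p).round(1))
E
python3 d.py 493.5 322 3 13.9
```

```text
t: 3.32
ee_pos: [482.6, 330.9, 196.4]
tool_rot: [-1.562, 0.008, 0.257]
wrist_force: [-0.7, 0.3, 0.7]
opening: 0.998
tip [326.7 403. ]
joint [330.9 282.3]
han [332.7 176.7]
ridge [335.  528.9]
t 3.37 pos [485.2 328.5 197.5] rotdeg [-89.6   0.4  14.6] F [ 0.1 -0.8 -0.5] T [-0.01 -0.02  0.01] open 1.000
shift [  7.6 194.3  -9.7] turn [-0.39  0.65 -0.36]
```

View pics/w1.png

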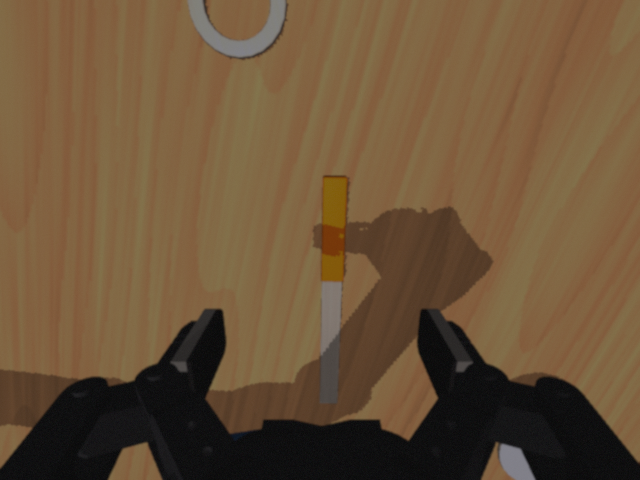

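The wrist view matches the prediction to about 2 px (handle end at (335,177), tip at (328,403)). Descending.

```bash
python3 -m inch '[{"tx":0.004,"ty":0.04,"tz":-0.005,"wx":0,"wy":0.5,"wz":0,"fingers":-0.4},{"tx":0.004,"ty":0.04,"tz":-0.004,"wx":0,"wy":0,"wz":0,"fingers":-0.4},{"tx":0,"ty":0.04,"tz":0,"wx":0,"wy":0,"wz":0,"fingers":-0.2},{"tx":0,"ty":0.03,"tz":0,"wx":0,"wy":0,"wz":0,"fingers":-0.2},{"tx":0,"ty":0.015,"tz":0,"wx":0,"wy":0,"wz":0,"fingers":-0.2},{"tx":0,"ty":0,"tz":0,"wx":0,"wy":0,"wz":0,"fingers":-0.2}]'; python3 d.py 493.5 322 3 13.9
```

```text
t: 3.87
ee_pos: [504.6, 321.8, 31.0]
tool_rot: [-1.565, -0.008, 0.24]
wrist_force: [0.2, -0.5, 0.5]
opening: 0.599
t 3.87 pos [504.6 321.8  31. ] rotdeg [-89.6  -0.5  13.8] F [ 0.2 -0.5  0.5] T [-0.04  0.01 -0.04] open 0.599
shift [-10.9  27.9   2.6] turn [-0.36 -0.12  0.45]
```

```bash
python3 -m inch '[{"tx":-0.006,"ty":0.007,"tz":0.001,"wx":-0.3,"wy":0,"wz":0.4,"fingers":-0.2},{"tx":-0.004,"ty":0.006,"tz":0.001,"wx":0,"wy":0,"wz":0,"fingers":-0.2},{"tx":0,"ty":0.004,"tz":0,"wx":0,"wy":0,"wz":0,"fingers":-0.2},{"tx":0,"ty":0,"tz":0,"wx":0,"wy":0,"wz":0,"fingers":-0.2}]'; python3 d.py 494.5 322 3 13.9
```

```text
t: 4.2
ee_pos: [497.4, 319.8, 15.0]
tool_rot: [-1.571, -0.004, 0.236]
wrist_force: [-0.6, 0.2, -0.2]
opening: 0.6
t 4.20 pos [497.4 319.8  15. ] rotdeg [-90.   -0.3  13.5] F [-0.6  0.2 -0.2] T [-0.01 -0.04 -0.02] open 0.600
shift [-2.4 12.   2.8] turn [-0.   -0.39  0.26]
```

```bash
python3 -m inch '[{"tx":-0.002,"ty":0.006,"tz":0.002,"wx":0,"wy":-0.3,"wz":0.2,"fingers":-0.2},{"tx":0,"ty":0.004,"tz":0.001,"wx":0,"wy":0,"wz":0,"fingers":-0.2},{"tx":0,"ty":0.002,"tz":0,"wx":0,"wy":0,"wz":0,"fingers":-0.2},{"tx":0,"ty":0,"tz":0,"wx":0,"wy":0,"wz":0,"fingers":-0.2}]'; python3 d.py 494.5 322 3 13.9;python3 - <<'E'
from h import *
im=camera("wrist"); cv2.imwrite("pics/w2.png",im[:,:,::-1])
E
```

```text
t: 4.53
ee_pos: [496.4, 324.2, 5.0]
tool_rot: [-1.568, -0.006, 0.242]
wrist_force: [0.3, -0.2, -0.3]
opening: 0.598
t 4.53 pos [496.4 324.2   5. ] rotdeg [-89.9  -0.4  13.8] F [ 0.3 -0.2 -0.3] T [-0.08 -0.01 -0.06] open 0.598
shift [-2.4  2.  -1.7] turn [-0.15 -0.05  0.36]
```

View pics/w2.png

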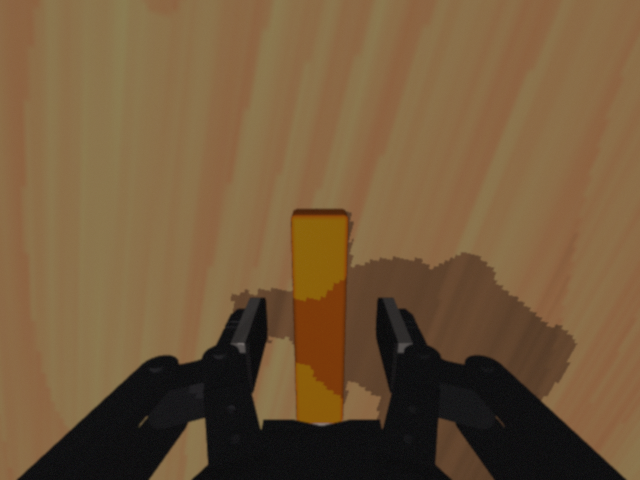

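The handle is centred between the fingers. Going down a touch and closing.

```bash
python3 -m inch '[{"tx":0,"ty":0.002,"tz":0,"wx":0,"wy":0,"wz":0.3,"fingers":-0.2},{"tx":0,"ty":0,"tz":0,"wx":0,"wy":0,"wz":0,"fingers":1},{"tx":0,"ty":0,"tz":0,"wx":0,"wy":0,"wz":0,"fingers":1},{"tx":0,"ty":0,"tz":0,"wx":0,"wy":0,"wz":0,"fingers":1},{"tx":0,"ty":0,"tz":0,"wx":0,"wy":0,"wz":0,"fingers":1},{"tx":0,"ty":0,"tz":0,"wx":0,"wy":0,"wz":0,"fingers":1},{"tx":0,"ty":0,"tz":0,"wx":0,"wy":0,"wz":0,"fingers":1}]' 110; python3 d.py
```

```text
t: 5.17
ee_pos: [496.7, 324.6, 4.0]
tool_rot: [-1.568, -0.001, 0.24]
wrist_force: [-0.9, -0.2, 0.2]
opening: 0.244
t 5.17 pos [496.7 324.6   4. ] rotdeg [-89.8  -0.1  13.8] F [-0.9 -0.2  0.2] T [ 0.08  0.04 -0.01] open 0.244
```

```bash
python3 -m inch '[{"tx":0,"ty":-0.02,"tz":0,"wx":0,"wy":0,"wz":0,"fingers":1},{"tx":0,"ty":-0.03,"tz":0,"wx":0,"wy":0,"wz":0,"fingers":1},{"tx":0,"ty":-0.03,"tz":0,"wx":0,"wy":0,"wz":0,"fingers":1},{"tx":0,"ty":-0.03,"tz":0,"wx":0,"wy":0,"wz":0,"fingers":1},{"tx":0,"ty":-0.02,"tz":0,"wx":0,"wy":0,"wz":0,"fingers":1},{"tx":0,"ty":0,"tz":0,"wx":0,"wy":0,"wz":0,"fingers":1}]'; python3 d.py 690 205 140 -16;  python3 - <<'E'
from h import *
im=camera("side"); cv2.imwrite("pics/s3.png",im[:,:,::-1])
E
```

```text
t: 5.67
ee_pos: [493.9, 322.7, 133.9]
tool_rot: [-1.569, 0.008, 0.242]
wrist_force: [0.7, 0.2, -2.1]
opening: 0.239
t 5.67 pos [493.9 322.7 133.9] rotdeg [-89.9   0.4  13.8] F [ 0.7  0.2 -2.1] T [0.46 0.01 0.02] open 0.239
shift [ 162.2   -7.7 -161.2] turn [ 1.000e-02  2.984e+01 -4.600e-01]
```

View pics/s3.png

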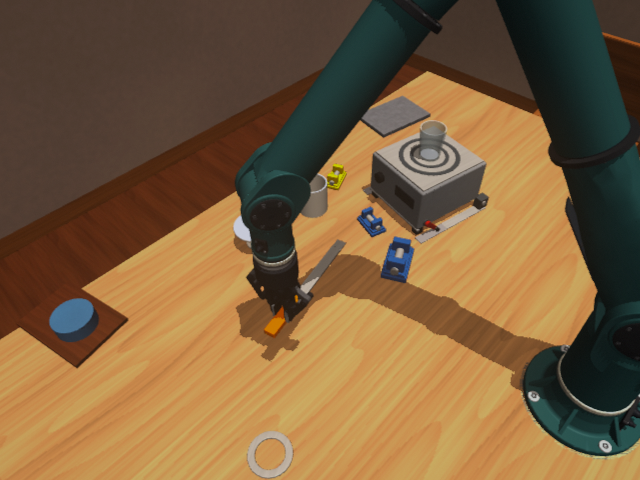

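```bash
python3 -m inch '[{"tx":0.016,"ty":0,"tz":-0.012,"wx":0,"wy":2.5,"wz":0,"fingers":1},{"tx":0.024,"ty":0,"tz":-0.016,"wx":0,"wy":4,"wz":0,"fingers":1},{"tx":0.026,"ty":0,"tz":-0.015,"wx":0,"wy":4,"wz":0,"fingers":1},{"tx":0.026,"ty":0,"tz":-0.014,"wx":0,"wy":4,"wz":0,"fingers":1},{"tx":0.026,"ty":0,"tz":-0.014,"wx":0,"wy":4,"wz":0,"fingers":1},{"tx":0.026,"ty":0,"tz":-0.014,"wx":0,"wy":4,"wz":0,"fingers":1},{"tx":0.026,"ty":0,"tz":-0.012,"wx":0,"wy":4,"wz":0,"fingers":1},{"tx":0.016,"ty":0,"tz":-0.01,"wx":0,"wy":2.5,"wz":0,"fingers":1},{"tx":0,"ty":0,"tz":0,"wx":0,"wy":0,"wz":0,"fingers":1}]'; python3 d.py 690 205 140 -16 17
```

```text
t: 6.47
ee_pos: [675.5, 211.0, 107.2]
tool_rot: [-1.593, 0.029, -0.28]
wrist_force: [0.5, -1.3, -3.3]
opening: 0.243
t 6.47 pos [675.5 211.  107.2] rotdeg [-91.3   1.7 -16.1] F [ 0.5 -1.3 -3.3] T [ 0.14 -0.18  0.  ] open 0.243
shift [ 14.7 -33.2  -2.5] turn [18.27 -0.29 -1.64]
```

```bash
python3 -m inch '[{"tx":0.005,"ty":-0.012,"tz":0,"wx":3,"wy":0,"wz":-0.8,"fingers":1},{"tx":0.004,"ty":-0.012,"tz":0,"wx":4,"wy":0,"wz":-0.8,"fingers":1},{"tx":0.003,"ty":-0.01,"tz":0,"wx":4,"wy":0,"wz":0,"fingers":1},{"tx":0,"ty":-0.005,"tz":0,"wx":4,"wy":0,"wz":0,"fingers":1},{"tx":0,"ty":0,"tz":0,"wx":2.5,"wy":0,"wz":0,"fingers":1},{"tx":0,"ty":0,"tz":0,"wx":0,"wy":0,"wz":0,"fingers":1}]'; python3 d.py 674.8 150 109 -16 17
python3 - <<'E'
from h import *
o=r.get_obs()
R=Ro.from_euler('xyz',o['tool_rot']).as_matrix()
tip=o['ee_pos']+R@np.array([0,4,-231.]); print("tip pred",tip)
for n in ("side","top","wrist"):
    im=camera(n); cv2.imwrite(f"pics/{n}4.png",im[:,:,::-1]); c=cam(n,o)
    print(n,"tip",proj(c,tip),"ridge",proj(c,(608.4,-81.4,28)))
    if n!="wrist":
        u=proj(c,tip).astype(int)+(5,-30) if n=="side" else proj(c,tip).astype(int)+(40,0)
        x,y=max(0,u[0]-80),max(0,u[1]-60)
        print(x,y); cv2.imwrite(f"pics/{n}4z.png",cv2.resize(im[y:y+120,x:x+160,::-1],None,fx=5,fy=5,interpolation=cv2.INTER_CUBIC))
E
```

```text
t: 6.97
ee_pos: [675.9, 206.8, 133.7]
tool_rot: [-1.287, 0.019, -0.273]
wrist_force: [-0.4, -0.7, -3.4]
opening: 0.244
t 6.97 pos [675.9 206.8 133.7] rotdeg [-73.7   1.1 -15.6] F [-0.4 -0.7 -3.4] T [-0.41  0.06  0.04] open 0.244
shift [ 14.7   8.  -59.6] turn [ 0.74  0.04 -1.16]
tip pred [615.20728634  -5.338775    65.15563688]
side tip [349.64026942 222.43422653] ridge [370.99287989 218.51756365]
274 132
top tip [350.55661948 233.00474725] ridge [377.96856442 236.99643121]
310 173
wrist tip [321.32815656 593.15333259] ridge [338.95146683 630.80000833]
```

View pics/side4z.png

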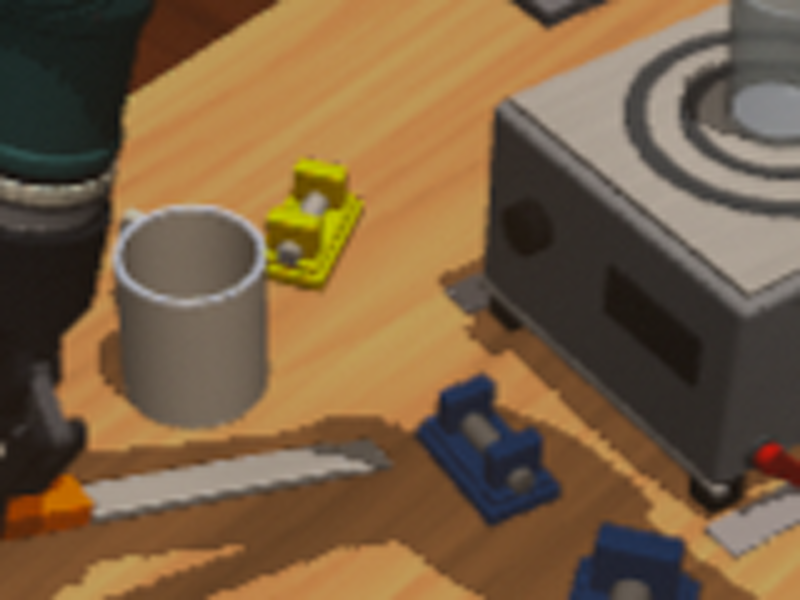

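View pics/top4z.png

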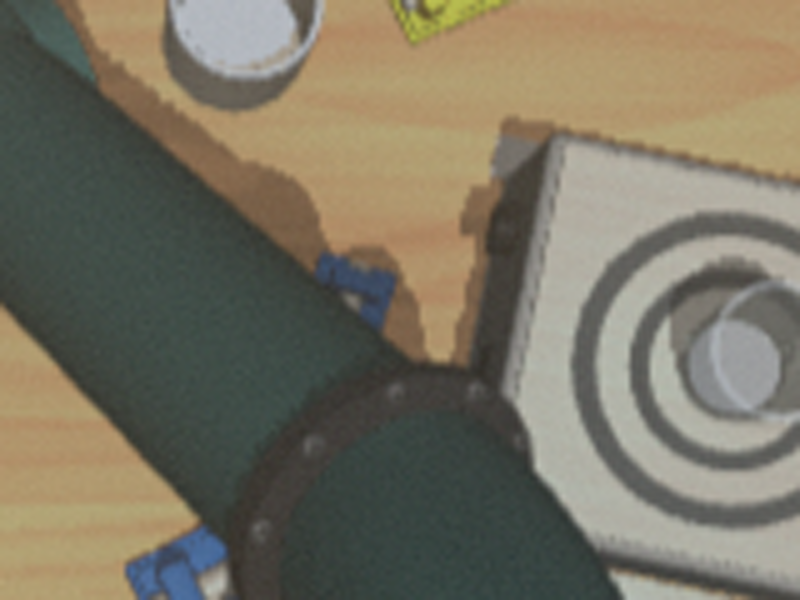

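Side view: the tip is at (350.6,223.6) against a prediction of (349.6,222.4), so the bar model is good. Moving to the pre-insert pose.

```bash
python3 -m inch '[{"tx":0.004,"ty":0.001,"tz":-0.015,"wx":0.3,"wy":0,"wz":-0.6,"fingers":1},{"tx":0.004,"ty":0.001,"tz":-0.015,"wx":0.3,"wy":0,"wz":-0.6,"fingers":1},{"tx":0.004,"ty":0.001,"tz":-0.014,"wx":0,"wy":0,"wz":0,"fingers":1},{"tx":0,"ty":0,"tz":0,"wx":0,"wy":0,"wz":0,"fingers":1}]'; python3 d.py 674.8 150 109 -16 17
```

```text
t: 7.45
ee_pos: [676.1, 171.5, 118.2]
tool_rot: [-1.275, -0.005, -0.264]
wrist_force: [0.5, -1.9, -4.1]
opening: 0.238
t 7.45 pos [676.1 171.5 118.2] rotdeg [-73.1  -0.3 -15.2] F [ 0.5 -1.9 -4.1] T [-0.37  0.08 -0.01] open 0.238
shift [  4.3   2.7 -22.8] turn [0.07 0.9  0.05]
```

```bash
python3 -m inch '[{"tx":0.003,"ty":0.001,"tz":-0.008,"wx":0,"wy":0.5,"wz":0,"fingers":1},{"tx":0.002,"ty":0.001,"tz":-0.006,"wx":0,"wy":0.3,"wz":0,"fingers":1},{"tx":0,"ty":0,"tz":0,"wx":0,"wy":0,"wz":0,"fingers":1},{"tx":0,"ty":0,"tz":0,"wx":0,"wy":0,"wz":0,"fingers":1}]'; python3 d.py 645.8 48.9 76.6 -16 17
```

```text
t: 7.78
ee_pos: [677.8, 156.8, 111.0]
tool_rot: [-1.276, -0.0, -0.279]
wrist_force: [-0.7, 0.1, -1.9]
opening: 0.241
t 7.78 pos [677.8 156.8 111. ] rotdeg [-73.1  -0.  -16. ] F [-0.7  0.1 -1.9] T [-0.2   0.05 -0.  ] open 0.241
shift [  -1.     0.2 -117.7] turn [0.1  0.02 0.02]
```

```bash
python3 -m inch '[{"tx":0,"ty":0,"tz":-0.012,"wx":0,"wy":0,"wz":0,"fingers":1},{"tx":0,"ty":0,"tz":-0.015,"wx":0,"wy":0,"wz":0,"fingers":1},{"tx":0,"ty":0,"tz":-0.015,"wx":0,"wy":0,"wz":0,"fingers":1},{"tx":0,"ty":0,"tz":-0.01,"wx":0,"wy":0,"wz":0,"fingers":1},{"tx":0,"ty":0,"tz":0,"wx":0,"wy":0,"wz":0,"fingers":1}]'; python3 d.py 645.8 48.9 76.6 -16 17
python3 - <<'E'
from h import *
im=camera("side"); cv2.imwrite("pics/side5.png",cv2.resize(im[170:260,320:440,::-1],None,fx=6.6,fy=6.6,interpolation=cv2.INTER_CUBIC))
E
```

```text
t: 8.2
ee_pos: [662.9, 105.5, 94.9]
tool_rot: [-1.275, -0.001, -0.277]
wrist_force: [0.3, -1.0, -2.1]
opening: 0.239
t 8.20 pos [662.9 105.5  94.9] rotdeg [-73.1  -0.1 -15.9] F [ 0.3 -1.  -2.1] T [-0.31  0.05  0.03] open 0.239
shift [ -1.    0.3 -61.9] turn [0.07 0.15 0.03]
```

View pics/side5.png

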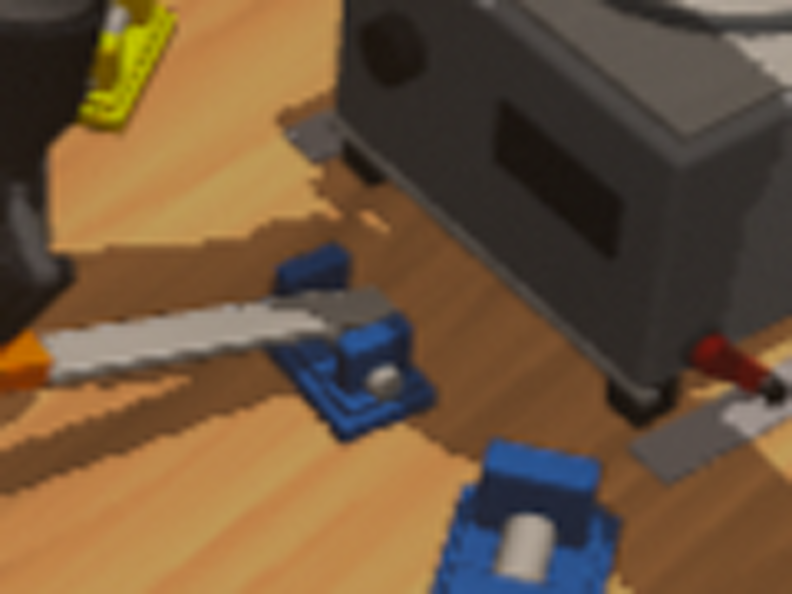

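The bar passes between the cheeks with no contact force. Continuing the insertion.

```bash
python3 -m inch '[{"tx":0,"ty":0,"tz":-0.012,"wx":0,"wy":0,"wz":0,"fingers":1},{"tx":-0.001,"ty":0,"tz":-0.015,"wx":0,"wy":0,"wz":0,"fingers":1},{"tx":0,"ty":0,"tz":-0.012,"wx":0,"wy":0,"wz":0,"fingers":1},{"tx":0,"ty":0,"tz":-0.005,"wx":0,"wy":0,"wz":0,"fingers":1},{"tx":0,"ty":0,"tz":0,"wx":0,"wy":0,"wz":0,"fingers":1}]'; python3 d.py 645.8 48.9 76.6 -16 17
python3 - <<'E'
from h import *
im=camera("side"); cv2.imwrite("pics/side6.png",cv2.resize(im[170:260,320:440,::-1],None,fx=6.6,fy=6.6,interpolation=cv2.INTER_CUBIC))
E
```

```text
t: 8.67
ee_pos: [649.9, 62.4, 81.5]
tool_rot: [-1.273, -0.003, -0.277]
wrist_force: [-0.5, 0.4, -2.8]
opening: 0.242
t 8.67 pos [649.9  62.4  81.5] rotdeg [-73.   -0.1 -15.9] F [-0.5  0.4 -2.8] T [-0.28  0.09  0.01] open 0.242
shift [ -0.3   0.6 -14.9] turn [-0.05  0.18  0.1 ]
```

View pics/side6.png

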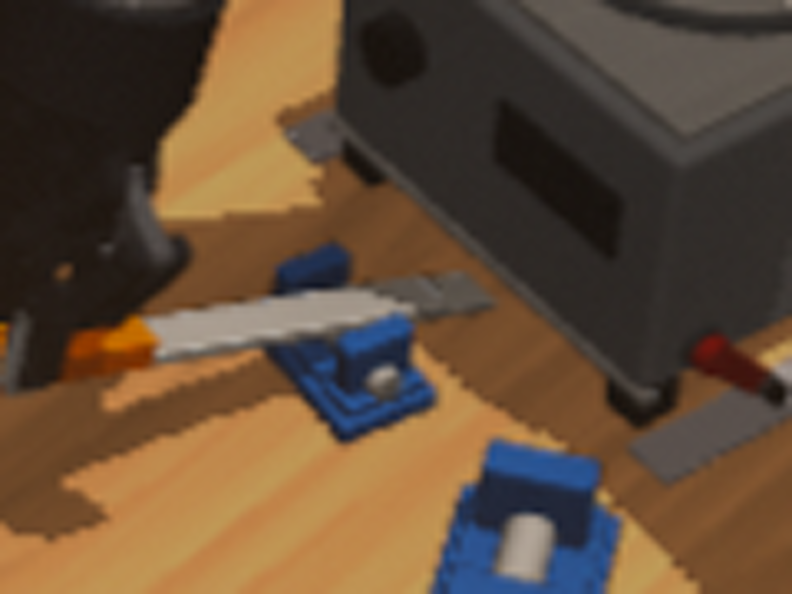

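Run:
```python
from h import *
o=r.get_obs();S=cam("side"); R=Ro.from_euler('xyz',o['tool_rot']).as_matrix()
for x in(-11,11): 
  X=o['ee_pos']+R@np.array([x,0,-231.]);print("tip corner",X.round(1),((proj(S,X)-(320,170))*6.6).round())
O=np.array([567.8,-256,0]);u=np.array([-.22,-.9755,0]);v=np.array([.9755,-.22,0])
for y in (-100,-60,0,60,100):
  X=O-110*u+y*v+[0,0,18]; print(y,X.round(1),((proj(S,X)-(320,170))*6.6).round())
```

```text
tip corner [ 579.3 -146.9   13.8] [496. 295.]
tip corner [ 600.5 -153.    13.9] [464. 263.]
-100 [ 494.4 -126.7   18. ] [639. 419.]
-60 [ 533.5 -135.5   18. ] [571. 358.]
0 [ 592.  -148.7   18. ] [475. 271.]
60 [ 650.5 -161.9   18. ] [383. 188.]
100 [ 689.6 -170.7   18. ] [325. 135.]
```

The tip is at the lip line, as predicted. Inserting 17 mm more.

```bash
python3 -m inch '[{"tx":0,"ty":0,"tz":-0.007,"wx":0,"wy":0,"wz":0,"fingers":1},{"tx":0,"ty":0,"tz":-0.007,"wx":0,"wy":0,"wz":0,"fingers":1},{"tx":0,"ty":0,"tz":-0.005,"wx":0,"wy":0,"wz":0,"fingers":1},{"tx":0,"ty":0,"tz":0,"wx":0,"wy":0,"wz":0,"fingers":1}]'; python3 d.py 645.8 48.9 76.6 -16 17
python3 - <<'E'
from h import *
im=camera("side"); cv2.imwrite("pics/side7.png",cv2.resize(im[170:260,320:440,::-1],None,fx=6.6,fy=6.6,interpolation=cv2.INTER_CUBIC))
E
```

```text
t: 9.05
ee_pos: [645.6, 45.4, 76.3]
tool_rot: [-1.271, -0.004, -0.275]
wrist_force: [0.1, 0.2, -3.0]
opening: 0.243
t 9.05 pos [645.6  45.4  76.3] rotdeg [-72.8  -0.2 -15.7] F [ 0.1  0.2 -3. ] T [-0.26  0.05 -0.01] open 0.243
shift [-0.7  0.7  3.3] turn [-0.16  0.32  0.16]
```

View pics/side7.png

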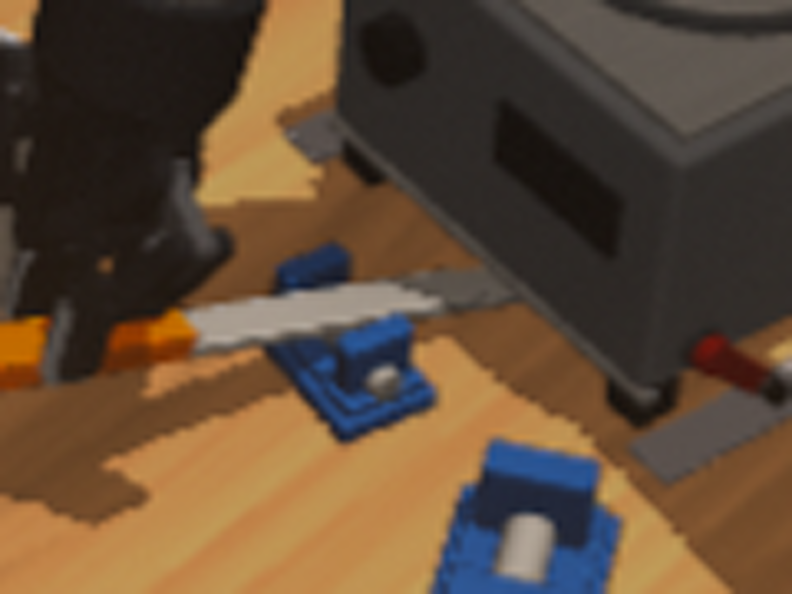

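The tip has gone under the lip. Lowering to feel for the ridge.

```bash
python3 -m inch '[{"tx":0,"ty":0.0015,"tz":0,"wx":0,"wy":0,"wz":0,"fingers":1},{"tx":0,"ty":0.0015,"tz":0,"wx":0,"wy":0,"wz":0,"fingers":1},{"tx":0,"ty":0,"tz":0,"wx":0,"wy":0,"wz":0,"fingers":1}]'; python3 d.py; python3 -m inch '[{"tx":0,"ty":0.0015,"tz":0,"wx":0,"wy":0,"wz":0,"fingers":1},{"tx":0,"ty":0.001,"tz":0,"wx":0,"wy":0,"wz":0,"fingers":1}]'; python3 d.py
```

```text
t: 9.35
ee_pos: [646.7, 48.0, 74.1]
tool_rot: [-1.27, -0.006, -0.274]
wrist_force: [-0.3, -0.3, -1.6]
opening: 0.241
t 9.35 pos [646.7  48.   74.1] rotdeg [-72.7  -0.3 -15.7] F [-0.3 -0.3 -1.6] T [-0.45  0.15 -0.  ] open 0.241
t: 9.52
ee_pos: [646.9, 48.9, 71.8]
tool_rot: [-1.27, -0.006, -0.273]
wrist_force: [0.2, -0.4, -0.9]
opening: 0.24
t 9.52 pos [646.9  48.9  71.8] rotdeg [-72.8  -0.3 -15.6] F [ 0.2 -0.4 -0.9] T [-0.68  0.25 -0.06] open 0.240
```

```bash
cat > l.py <<'E'
from h import *
o=r.get_obs();R=Ro.from_euler('xyz',o['tool_rot']).as_matrix()
e=np.array([608.4,-81.4]); p=o['ee_pos']; b=R@[0,0,-1.]; 
q=p+R@[0,4.,0]; s=np.linalg.norm(e-q[:2])/np.linalg.norm(b[:2])
lip=(np.linalg.norm(e-q[:2])+68)/np.linalg.norm(b[:2])
print("t %.2f"%o['t'],"pos",p.round(1),"pitch %.2f"%(np.degrees(o['tool_rot'][0])+90),"F",o['wrist_force'].round(1),"T",o['wrist_torque'].round(2),"under@ridge %.1f"%((q+s*b)[2]),"under@lip %.1f"%((q+lip*b)[2]),"tip %.1f"%((q+231*b)[2]))
E
python3 -m inch '[{"tx":0,"ty":0.003,"tz":0,"wx":-1,"wy":0,"wz":0,"fingers":1},{"tx":0,"ty":0.003,"tz":0,"wx":-1,"wy":0,"wz":0,"fingers":1}]'; python3 l.py;python3 -m inch '[{"tx":0,"ty":0.003,"tz":0,"wx":-1,"wy":0,"wz":0,"fingers":1},{"tx":0,"ty":0.003,"tz":0,"wx":-1,"wy":0,"wz":0,"fingers":1}]'; python3 l.py
```

```text
t: 9.68
ee_pos: [647.7, 49.4, 66.0]
tool_rot: [-1.307, -0.006, -0.275]
wrist_force: [-0.2, 0.5, -0.7]
opening: 0.242
t 9.68 pos [647.7  49.4  66. ] pitch 15.11 F [-0.2  0.5 -0.7] T [-0.31  0.25 -0.09] under@ridge 25.0 under@lip 6.6 tip 1.9
t: 9.85
ee_pos: [648.1, 51.0, 60.0]
tool_rot: [-1.346, -0.006, -0.275]
wrist_force: [-1.5, -2.3, -1.2]
opening: 0.241
t 9.85 pos [648.1  51.   60. ] pitch 12.87 F [-1.5 -2.3 -1.2] T [-0.71  0.27  0.01] under@ridge 24.4 under@lip 8.8 tip 4.7
```

```bash
python3 -m inch '[{"tx":0,"ty":0.003,"tz":-0.0005,"wx":-0.5,"wy":0,"wz":0,"fingers":1},{"tx":0,"ty":0.003,"tz":-0.0005,"wx":-0.5,"wy":0,"wz":0,"fingers":1}]'; python3 l.py;python3 -m inch '[{"tx":0,"ty":0.003,"tz":-0.0005,"wx":-0.7,"wy":0,"wz":0,"fingers":1},{"tx":0,"ty":0.003,"tz":-0.0005,"wx":-0.7,"wy":0,"wz":0,"fingers":1}]'; python3 l.py
```

```text
t: 10.02
ee_pos: [648.5, 52.8, 54.2]
tool_rot: [-1.367, -0.007, -0.272]
wrist_force: [-1.2, -0.9, 1.9]
opening: 0.241
t 10.02 pos [648.5  52.8  54.2] pitch 11.67 F [-1.2 -0.9  1.9] T [-0.86  0.41 -0.11] under@ridge 21.2 under@lip 7.2 tip 3.6
t: 10.18
ee_pos: [649.0, 53.6, 49.5]
tool_rot: [-1.394, -0.007, -0.272]
wrist_force: [-4.0, -1.6, 10.6]
opening: 0.241
t 10.18 pos [649.   53.6  49.5] pitch 10.10 F [-4.  -1.6 10.6] T [-0.66  0.97 -0.04] under@ridge 20.3 under@lip 8.2 tip 5.0
```

```bash
python3 - <<'E'
from h import *
im=camera("side"); cv2.imwrite("pics/side8.png",cv2.resize(im[150:260,320:460,::-1],None,fx=5.4,fy=5.4,interpolation=cv2.INTER_CUBIC))
im=camera("wrist"); cv2.imwrite("pics/wrist8.png",im[:,:,::-1])
E
python3 l.py
```

```text
t 10.28 pos [648.9  53.7  49.4] pitch 10.08 F [-2.9 -2.5  9.8] T [-0.72  0.81 -0.08] under@ridge 20.3 under@lip 8.2 tip 5.1
```

View pics/side8.png

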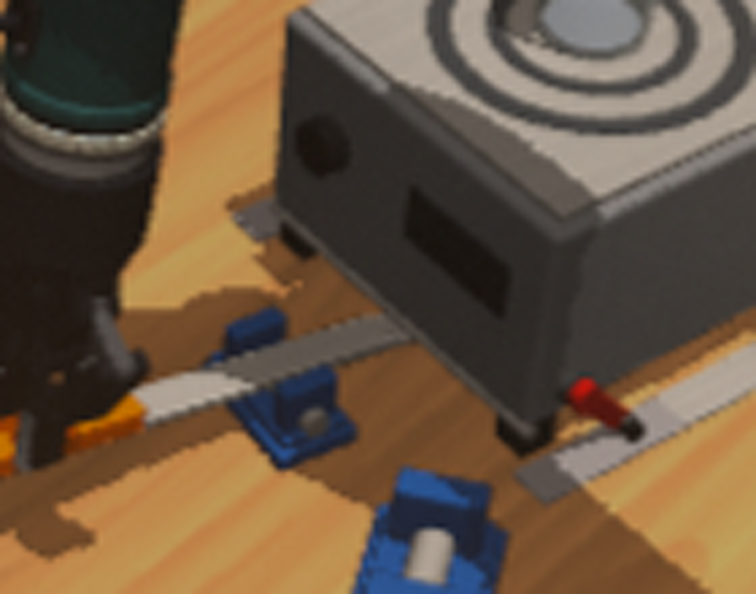

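View pics/wrist8.png

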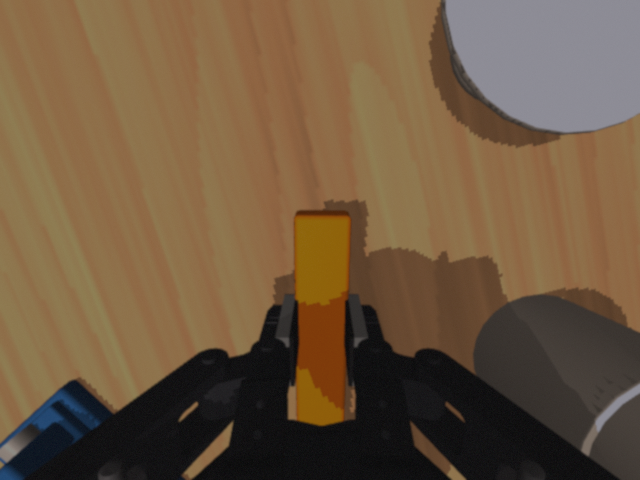

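The bar is bearing on the ridge and the lip. Continuing the lift in small steps, watching the force.

```bash
python3 -m inch '[{"tx":0,"ty":0.003,"tz":0,"wx":-1.1,"wy":0,"wz":0,"fingers":1},{"tx":0,"ty":0.003,"tz":0,"wx":-1.1,"wy":0,"wz":0,"fingers":1}]'; python3 l.py;python3 -m inch '[{"tx":0,"ty":0.003,"tz":0,"wx":-1.1,"wy":0,"wz":0,"fingers":1},{"tx":0,"ty":0.003,"tz":0,"wx":-1.1,"wy":0,"wz":0,"fingers":1}]'; python3 l.py;  python3 - <<'E'
from h import *
im=camera("side"); cv2.imwrite("pics/side9.png",cv2.resize(im[150:260,320:460,::-1],None,fx=5.4,fy=5.4,interpolation=cv2.INTER_CUBIC))
E
```

```text
t: 10.45
ee_pos: [650.0, 53.6, 46.1]
tool_rot: [-1.436, -0.008, -0.275]
wrist_force: [-3.0, -2.5, 8.8]
opening: 0.244
t 10.45 pos [650.   53.6  46.1] pitch 7.74 F [-3.  -2.5  8.8] T [-0.46  0.93 -0.19] under@ridge 22.8 under@lip 13.6 tip 11.0
t: 10.62
ee_pos: [650.1, 54.1, 42.3]
tool_rot: [-1.478, -0.008, -0.278]
wrist_force: [-2.8, -1.6, 6.8]
opening: 0.239
t 10.62 pos [650.1  54.1  42.3] pitch 5.33 F [-2.8 -1.6  6.8] T [-0.41  0.74 -0.06] under@ridge 25.1 under@lip 18.7 tip 16.9
```

View pics/side9.png

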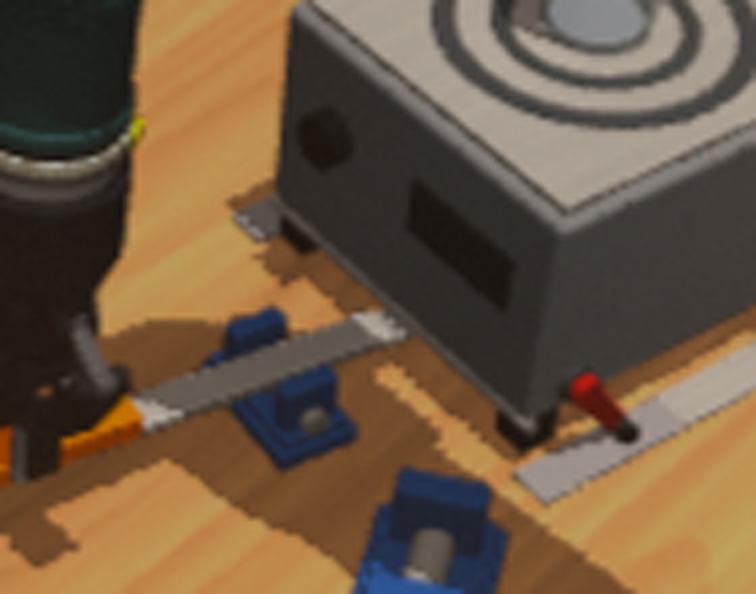

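The lip has lifted a few mm and the red leg is beginning to swing. Continuing.

```bash
python3 -m inch '[{"tx":0,"ty":0.003,"tz":0,"wx":-1.1,"wy":0,"wz":0,"fingers":1},{"tx":0,"ty":0.003,"tz":0,"wx":-1.1,"wy":0,"wz":0,"fingers":1}]'; python3 l.py;python3 -m inch '[{"tx":0,"ty":0.003,"tz":0,"wx":-1.1,"wy":0,"wz":0,"fingers":1},{"tx":0,"ty":0.003,"tz":0,"wx":-1.1,"wy":0,"wz":0,"fingers":1}]'; python3 l.py;  python3 - <<'E'
from h import *
im=camera("side"); cv2.imwrite("pics/side10.png",cv2.resize(im[150:260,320:460,::-1],None,fx=5.4,fy=5.4,interpolation=cv2.INTER_CUBIC))
E
```

```text
t: 10.83
ee_pos: [650.8, 54.4, 37.9]
tool_rot: [-1.52, -0.01, -0.28]
wrist_force: [-3.3, -1.7, 5.6]
opening: 0.242
t 10.83 pos [650.8  54.4  37.9] pitch 2.90 F [-3.3 -1.7  5.6] T [-0.13  0.69 -0.16] under@ridge 26.7 under@lip 23.3 tip 22.2
t: 11.0
ee_pos: [650.9, 54.7, 33.3]
tool_rot: [-1.562, -0.01, -0.282]
wrist_force: [-1.9, -2.1, 5.5]
opening: 0.244
t 11.00 pos [650.9  54.7  33.3] pitch 0.53 F [-1.9 -2.1  5.5] T [-0.11  0.48 -0.08] under@ridge 28.0 under@lip 27.4 tip 27.2
```

View pics/side10.png

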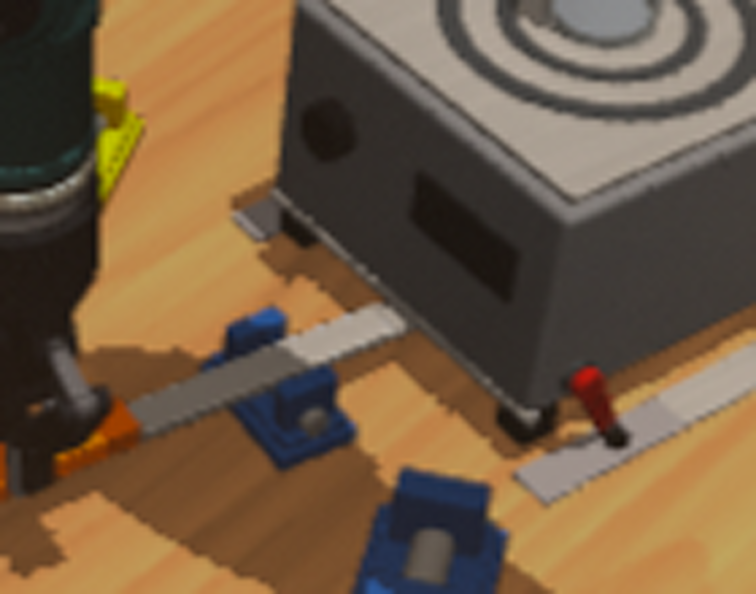

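```bash
python3 -m inch '[{"tx":0,"ty":0.0025,"tz":0,"wx":-0.9,"wy":0,"wz":0,"fingers":1}]'; python3 l.py;python3 -m inch '[{"tx":0,"ty":0.0025,"tz":0,"wx":-0.9,"wy":0,"wz":0,"fingers":1}]'; python3 l.py;  python3 - <<'E'
from h import *
im=camera("side"); cv2.imwrite("pics/side11.png",cv2.resize(im[150:260,320:460,::-1],None,fx=5.4,fy=5.4,interpolation=cv2.INTER_CUBIC))
E
```

```text
t: 11.13
ee_pos: [651.0, 54.9, 31.0]
tool_rot: [-1.579, -0.01, -0.281]
wrist_force: [-0.9, -2.0, 4.6]
opening: 0.241
t 11.13 pos [651.   54.9  31. ] pitch -0.49 F [-0.9 -2.   4.6] T [-0.19  0.36 -0.2 ] under@ridge 28.2 under@lip 28.8 tip 28.9
t: 11.22
ee_pos: [651.1, 54.9, 29.0]
tool_rot: [-1.596, -0.011, -0.282]
wrist_force: [-2.5, -1.7, 5.5]
opening: 0.242
t 11.22 pos [651.1  54.9  29. ] pitch -1.43 F [-2.5 -1.7  5.5] T [ 0.07  0.51 -0.06] under@ridge 28.6 under@lip 30.3 tip 30.8
```

View pics/side11.png

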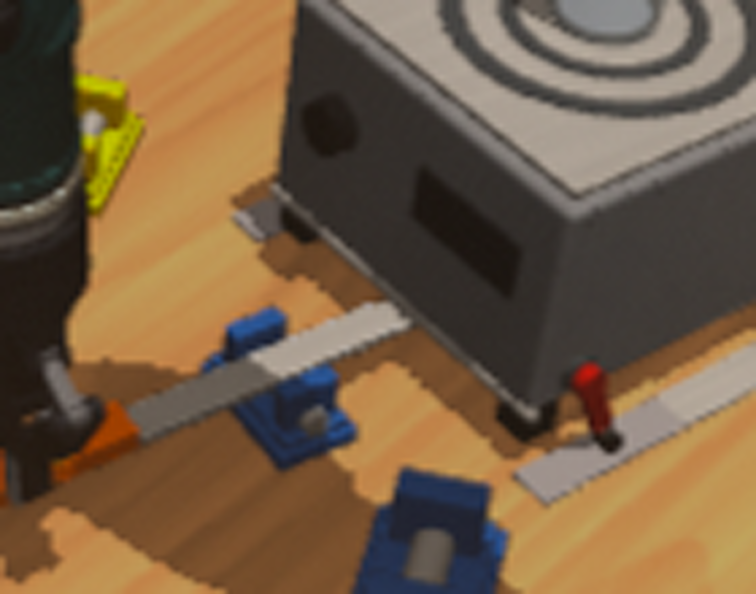

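```bash
python3 -m inch '[{"tx":0,"ty":0.002,"tz":0,"wx":-0.7,"wy":0,"wz":0,"fingers":1}]'>/dev/null; python3 l.py;python3 -m inch '[{"tx":0,"ty":0.002,"tz":0,"wx":-0.6,"wy":0,"wz":0,"fingers":1}]' >/dev/null; python3 l.py;  python3 - <<'E'
from h import *
im=camera("side"); cv2.imwrite("pics/side12.png",cv2.resize(im[150:260,320:460,::-1],None,fx=5.4,fy=5.4,interpolation=cv2.INTER_CUBIC))
E
```

```text
t 11.35 pos [651.2  55.   27. ] pitch -2.20 F [-2.4 -2.5  6. ] T [-0.05  0.37 -0.11] under@ridge 28.5 under@lip 31.1 tip 31.9
t 11.43 pos [651.2  55.   25.3] pitch -2.82 F [-3.4 -2.1  4.6] T [ 0.07  0.49 -0.1 ] under@ridge 28.4 under@lip 31.7 tip 32.7
```

View pics/side12.png

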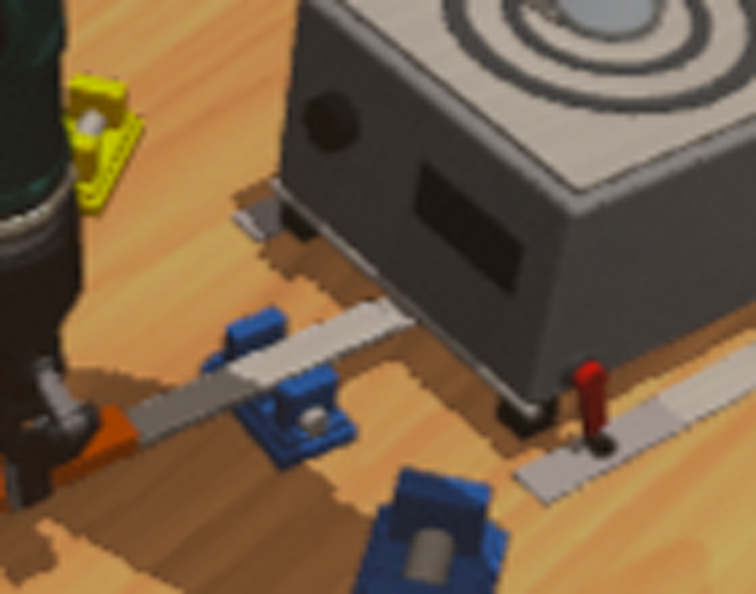

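```bash
for i in 1; do python3 -m inch '[{"tx":0,"ty":0.0015,"tz":0,"wx":-0.5,"wy":0,"wz":0,"fingers":1}]'>/dev/null; python3 l.py;python3 -m inch '[{"tx":0,"ty":0.0015,"tz":0,"wx":-0.5,"wy":0,"wz":0,"fingers":1}]' >/dev/null; python3 l.py; done;  python3 - <<'E'
from h import *
im=camera("side"); cv2.imwrite("pics/side13.png",cv2.resize(im[150:260,320:460,::-1],None,fx=5.4,fy=5.4,interpolation=cv2.INTER_CUBIC))
E
```

```text
t 11.57 pos [651.2  55.   23.8] pitch -3.34 F [-1.5 -0.9  4.6] T [-0.12  0.36 -0.1 ] under@ridge 28.2 under@lip 32.1 tip 33.3
t 11.65 pos [651.3  54.9  22.6] pitch -3.84 F [-1.7 -1.9  5.7] T [ 0.04  0.43 -0.09] under@ridge 28.2 under@lip 32.7 tip 34.1
```

View pics/side13.png

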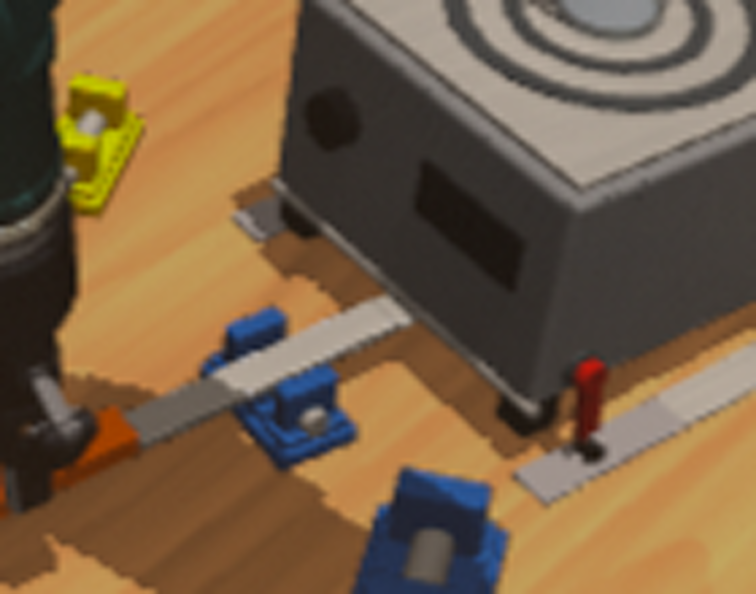

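```bash
for i in 1; do python3 -m inch '[{"tx":0,"ty":0.0015,"tz":0,"wx":-0.4,"wy":0,"wz":0,"fingers":1}]'>/dev/null; python3 l.py;python3 -m inch '[{"tx":0,"ty":0.0015,"tz":0,"wx":-0.4,"wy":0,"wz":0,"fingers":1}]' >/dev/null; python3 l.py; done;  python3 - <<'E'
from h import *
im=camera("side"); cv2.imwrite("pics/side14.png",cv2.resize(im[150:260,320:460,::-1],None,fx=5.4,fy=5.4,interpolation=cv2.INTER_CUBIC))
E
```

```text
t 11.78 pos [651.3  54.9  21.3] pitch -4.26 F [-3.8 -1.   5.9] T [-0.05  0.43 -0.1 ] under@ridge 27.9 under@lip 32.9 tip 34.4
t 11.87 pos [651.3  54.8  20.1] pitch -4.65 F [-1.6 -0.2  7.1] T [ 0.02  0.55 -0.07] under@ridge 27.7 under@lip 33.3 tip 34.9
```

View pics/side14.png

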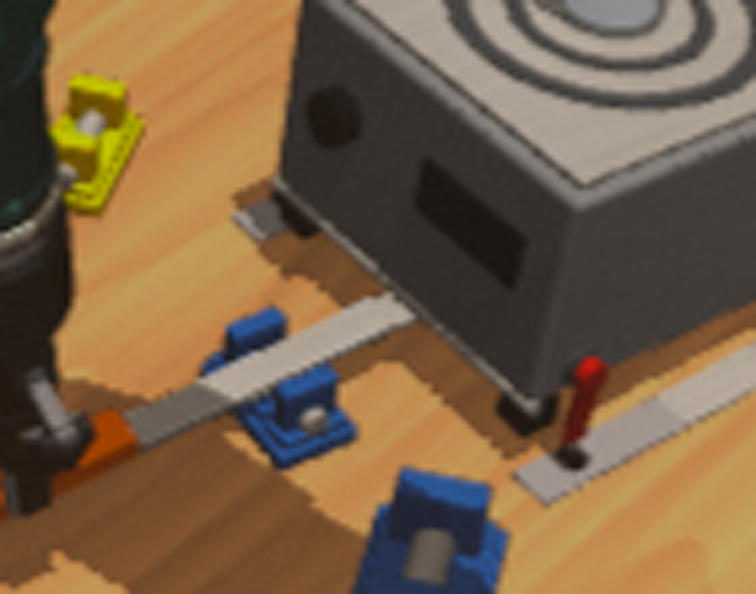

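```bash
for i in 1; do python3 -m inch '[{"tx":0,"ty":0.0015,"tz":0,"wx":-0.4,"wy":0,"wz":0,"fingers":1}]'>/dev/null; python3 l.py;python3 -m inch '[{"tx":0,"ty":0.0015,"tz":0,"wx":-0.4,"wy":0,"wz":0,"fingers":1}]' >/dev/null; python3 l.py; done;  python3 - <<'E'
from h import *
im=camera("side"); cv2.imwrite("pics/side15.png",cv2.resize(im[150:260,320:460,::-1],None,fx=5.4,fy=5.4,interpolation=cv2.INTER_CUBIC))
E
```

```text
t 12.00 pos [651.4  54.8  19. ] pitch -5.05 F [-1.2 -1.6  6.2] T [-0.09  0.54 -0.11] under@ridge 27.6 under@lip 33.6 tip 35.3
t 12.08 pos [651.4  54.6  18. ] pitch -5.44 F [-2.2 -1.1  7.9] T [-0.04  0.58 -0.12] under@ridge 27.5 under@lip 34.0 tip 35.9
```

View pics/side15.png

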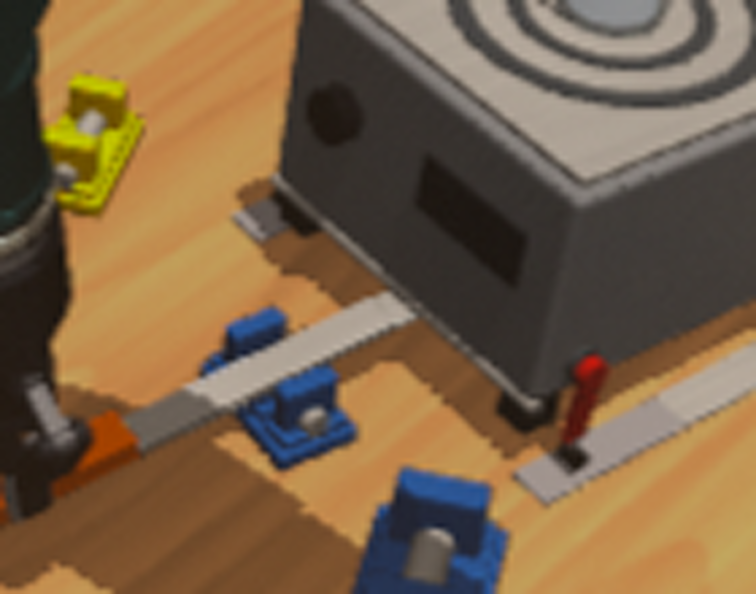

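```bash
cat >> l.py <<'E'
F=o['wrist_force'][2]+3; dT=o['wrist_torque'][0]+0.28
print("   N2 est %.1f"%((dT+.135*F)/.065))
E
python3 -m inch '[{"tx":0,"ty":0.001,"tz":0,"wx":-0.3,"wy":0,"wz":0,"fingers":1}]'>/dev/null; python3 l.py;python3 -m inch '[{"tx":0,"ty":0.001,"tz":0,"wx":-0.3,"wy":0,"wz":0,"fingers":1}]' >/dev/null; python3 l.py
```

```text
t 12.22 pos [651.5  54.7  17.4] pitch -5.75 F [-3.1 -1.8  9.7] T [-0.1   0.64 -0.23] under@ridge 27.8 under@lip 34.6 tip 36.6
   N2 est 29.1
t 12.30 pos [651.6  54.6  17.2] pitch -6.05 F [-3.5 -1.3 11.3] T [-0.03  0.76 -0.19] under@ridge 28.3 under@lip 35.5 tip 37.6
   N2 est 33.6
```

The force climbs (Fz from about 5 to 11) while the TCP barely moves, so this is the end stop. Checking the legs, then easing down.

```bash
python3 - <<'E'
from h import *
im=camera("side"); cv2.imwrite("pics/side16.png",cv2.resize(im[160:250,400:480,::-1],None,fx=6.6,fy=6.6,interpolation=cv2.INTER_CUBIC))
E
python3 l.py; python3 -m inch '[{"tx":0,"ty":-0.001,"tz":0,"wx":0.3,"wy":0,"wz":0,"fingers":1}]'>/dev/null; python3 l.py;python3 -m inch '[{"tx":0,"ty":-0.0015,"tz":0,"wx":0.4,"wy":0,"wz":0,"fingers":1}]' >/dev/null; python3 l.py;python3 -m inch '[{"tx":0,"ty":-0.0015,"tz":0,"wx":0.4,"wy":0,"wz":0,"fingers":1}]' >/dev/null; python3 l.py
```

```text
t 12.35 pos [651.6  54.6  17.3] pitch -6.07 F [-3.1 -1.7 10. ] T [-0.08  0.68 -0.19] under@ridge 28.4 under@lip 35.7 tip 37.7
   N2 est 30.0
t 12.43 pos [651.5  54.8  18.6] pitch -5.78 F [-3.3 -2.2  5. ] T [ 0.06  0.4  -0.11] under@ridge 29.0 under@lip 35.9 tip 37.8
   N2 est 21.8
t 12.52 pos [651.5  54.9  20.2] pitch -5.34 F [-1.3 -2.7  3.1] T [ 0.11  0.29 -0.09] under@ridge 29.6 under@lip 35.9 tip 37.8
   N2 est 18.7
t 12.60 pos [651.5  55.   21.8] pitch -4.90 F [-0.9 -3.7  2.9] T [ 0.11  0.26 -0.05] under@ridge 30.0 under@lip 35.8 tip 37.5
   N2 est 18.3
```

View pics/side16.png

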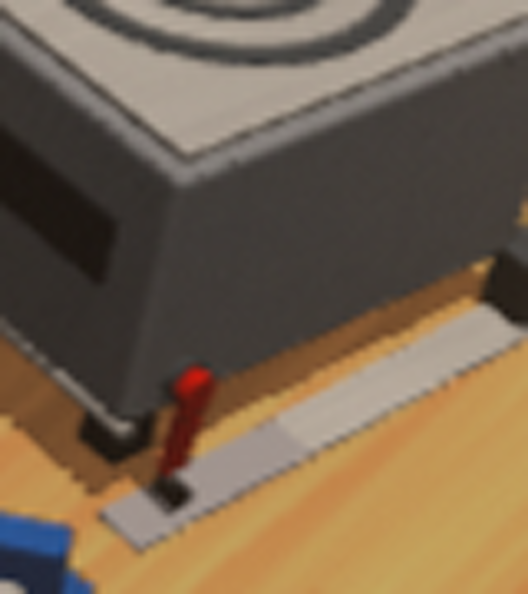

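```bash
python3 -m inch '[{"tx":0,"ty":-0.0015,"tz":0,"wx":0.7,"wy":0,"wz":0,"fingers":1}]'>/dev/null; python3 l.py;python3 -m inch '[{"tx":0,"ty":-0.0015,"tz":0,"wx":0.7,"wy":0,"wz":0,"fingers":1}]' >/dev/null; python3 l.py;python3 -m inch '[{"tx":0,"ty":-0.0015,"tz":0,"wx":0.7,"wy":0,"wz":0,"fingers":1}]' >/dev/null; python3 l.py; python3 -m inch '[{"tx":0,"ty":-0.0015,"tz":0,"wx":0.7,"wy":0,"wz":0,"fingers":1}]' >/dev/null; python3 l.py
python3 - <<'E'
from h import *
im=camera("side"); cv2.imwrite("pics/side17.png",cv2.resize(im[150:260,320:460,::-1],None,fx=5.4,fy=5.4,interpolation=cv2.INTER_CUBIC))
E
```

```text
t 12.68 pos [651.6  55.2  23.3] pitch -4.13 F [-1.1 -1.6  0.7] T [ 0.17  0.15 -0.05] under@ridge 29.6 under@lip 34.5 tip 35.9
   N2 est 14.7
t 12.77 pos [651.6  55.3  24.4] pitch -3.34 F [-1.5 -1.5 -2.6] T [ 0.18  0.06 -0.08] under@ridge 28.8 under@lip 32.7 tip 33.9
   N2 est 8.0
t 12.85 pos [651.6  55.9  25.4] pitch -2.49 F [-0.2  0.4 -2. ] T [ 0.25 -0.1   0.03] under@ridge 27.7 under@lip 30.6 tip 31.5
   N2 est 10.1
t 12.93 pos [651.7  56.7  26.5] pitch -1.65 F [-0.2 -0.6 -1.8] T [ 0.08  0.   -0.08] under@ridge 26.7 under@lip 28.6 tip 29.1
   N2 est 8.0
```

View pics/side17.png

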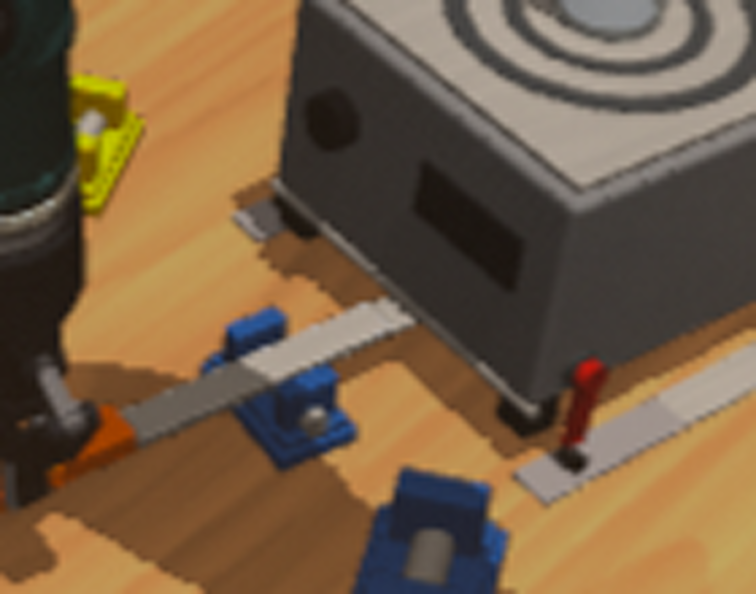

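Force is back to the bar's own weight and the leg is upright, so the heater stands on its legs. Dropping the tip clear and then withdrawing along the bar axis.

```bash
python3 -m inch '[{"tx":0,"ty":-0.002,"tz":0,"wx":0.8,"wy":0,"wz":0,"fingers":1},{"tx":0,"ty":-0.003,"tz":0,"wx":1,"wy":0,"wz":0,"fingers":1},{"tx":0,"ty":-0.003,"tz":0,"wx":1,"wy":0,"wz":0,"fingers":1},{"tx":0,"ty":-0.003,"tz":0,"wx":1,"wy":0,"wz":0,"fingers":1},{"tx":0,"ty":0,"tz":0,"wx":0,"wy":0,"wz":0,"fingers":1},{"tx":0,"ty":0,"tz":0,"wx":0,"wy":0,"wz":0,"fingers":1}]'>/dev/null; python3 l.py
python3 - <<'E'
from h import *
im=camera("side"); cv2.imwrite("pics/side18.png",cv2.resize(im[150:260,320:460,::-1],None,fx=5.4,fy=5.4,interpolation=cv2.INTER_CUBIC))
E
```

```text
t 13.48 pos [651.9  56.4  38.4] pitch 2.70 F [-0.1  0.3 -3.5] T [ 0.19 -0.01 -0.02] under@ridge 27.6 under@lip 24.4 tip 23.6
   N2 est 6.3
```

View pics/side18.png

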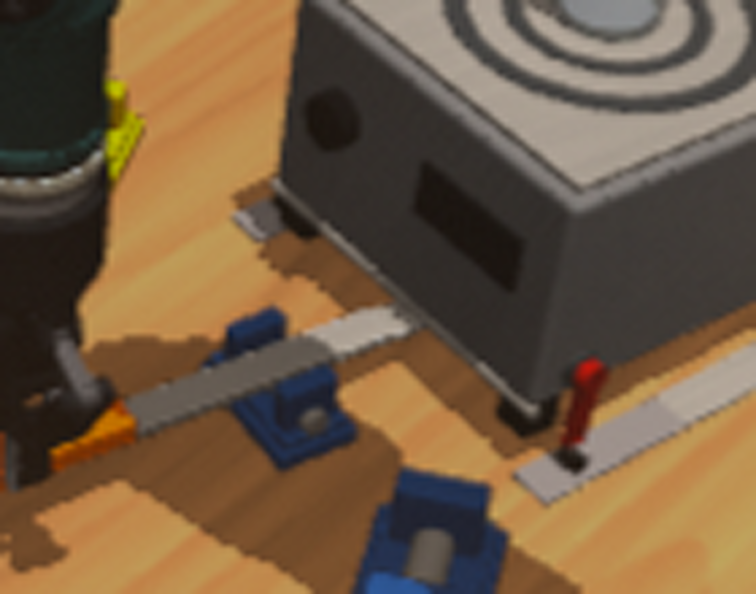

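```bash
python3 -m inch '[{"tx":0,"ty":0,"tz":0.007,"wx":0,"wy":0,"wz":0,"fingers":1},{"tx":0,"ty":0,"tz":0.01,"wx":0,"wy":0,"wz":0,"fingers":1},{"tx":0,"ty":0,"tz":0.012,"wx":0,"wy":0,"wz":0,"fingers":1},{"tx":0,"ty":0,"tz":0.006,"wx":0,"wy":0,"wz":0,"fingers":1}]'>/dev/null; python3 l.py
python3 - <<'E'
from h import *
im=camera("side"); cv2.imwrite("pics/side19.png",cv2.resize(im[150:260,320:460,::-1],None,fx=5.4,fy=5.4,interpolation=cv2.INTER_CUBIC))
E
```

```text
t 13.87 pos [662.1  91.2  39.6] pitch 2.61 F [ 1.  -0.  -2.2] T [ 0.14 -0.02  0.02] under@ridge 27.4 under@lip 24.3 tip 25.1
   N2 est 8.0
```

View pics/side19.png

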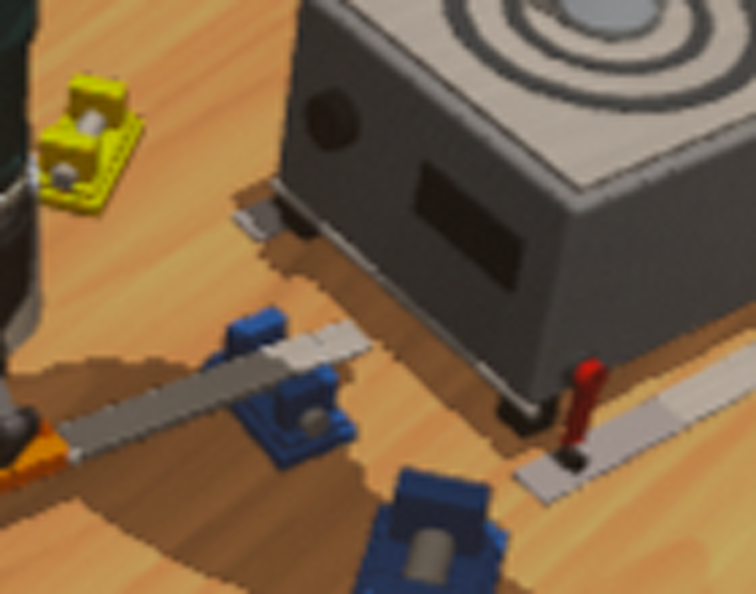

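The bar is clear of the heater. Lifting and moving to a free table area.

```bash
python3 -m inch '[{"tx":0,"ty":-0.015,"tz":0.008,"wx":0,"wy":0,"wz":0,"fingers":1},{"tx":0,"ty":-0.022,"tz":0.012,"wx":0,"wy":0,"wz":0,"fingers":1},{"tx":0,"ty":-0.022,"tz":0.016,"wx":0,"wy":0,"wz":0,"fingers":1},{"tx":-0.01,"ty":-0.01,"tz":0.02,"wx":0,"wy":0,"wz":0,"fingers":1},{"tx":-0.016,"ty":-0.005,"tz":0.022,"wx":0,"wy":0,"wz":0,"fingers":1},{"tx":-0.018,"ty":-0.005,"tz":0.022,"wx":0,"wy":0,"wz":0,"fingers":1},{"tx":-0.018,"ty":-0.005,"tz":0.02,"wx":0,"wy":0,"wz":0,"fingers":1},{"tx":-0.018,"ty":-0.005,"tz":0.016,"wx":0,"wy":0,"wz":0,"fingers":1},{"tx":-0.014,"ty":0,"tz":0.012,"wx":0,"wy":0,"wz":0,"fingers":1},{"tx":-0.01,"ty":0,"tz":0,"wx":0,"wy":0,"wz":0,"fingers":1},{"tx":0,"ty":0,"tz":0,"wx":0,"wy":0,"wz":0,"fingers":1},{"tx":0,"ty":0,"tz":0,"wx":0,"wy":0,"wz":0,"fingers":1}]'>/dev/null; python3 d.py 600 270 25 -16
python3 - <<'E'
from h import *
o=r.get_obs();im=camera("side"); cv2.imwrite("pics/side20.png",im[:,:,::-1]); im=camera("wrist"); cv2.imwrite("pics/wrist20.png",im[:,:,::-1])
R=Ro.from_euler('xyz',o['tool_rot']).as_matrix()
print("tip exp", proj(cam("side"),o['ee_pos']+R@[0,0,-231.]), "handle end",proj(cam("side"),o['ee_pos']+R@[0,-10,49.]))
E
```

```text
t 14.92 pos [597.5 280.  137. ] rotdeg [-87.   -0.7 -15.6] F [ 0.2 -0.3 -3.5] T [ 0.16 -0.09 -0.01] open 0.240
shift [  3.8 111.4 -14.7] turn [-2.97  0.37  0.65]
tip exp [357.82926922 235.3782826 ] handle end [241.83933089 280.03244884]
```

View pics/side20.png

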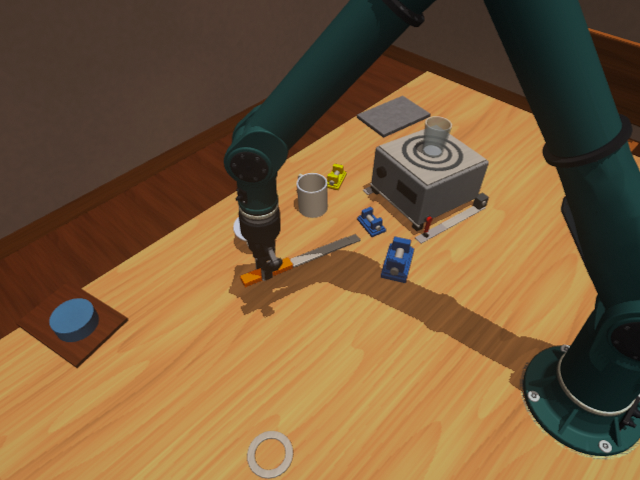

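```bash
python3 -m inch '[{"tx":0.002,"ty":0.018,"tz":-0.004,"wx":-1.5,"wy":0.2,"wz":0.4,"fingers":1},{"tx":0,"ty":0.025,"tz":-0.004,"wx":-1.5,"wy":0.2,"wz":0.2,"fingers":1},{"tx":0,"ty":0.025,"tz":0,"wx":-0.8,"wy":0,"wz":0,"fingers":1},{"tx":0,"ty":0.02,"tz":0,"wx":0,"wy":0,"wz":0,"fingers":1},{"tx":0,"ty":0.01,"tz":0,"wx":0,"wy":0,"wz":0,"fingers":1},{"tx":0,"ty":0,"tz":0,"wx":0,"wy":0,"wz":0,"fingers":1}]'>/dev/null; python3 d.py 600 270 4 -16 -1;python3 - <<'E'
from h import *
o=r.get_obs();im=camera("side"); cv2.imwrite("pics/side21.png",cv2.resize(im[200:300,220:370,::-1],None,fx=5.3,fy=5.3,interpolation=cv2.INTER_CUBIC))
E
```

```text
t 15.52 pos [609.4 258.2  35.6] rotdeg [-91.1  -0.6 -17.2] F [-0.7 -0.4 -2.7] T [ 0.25  0.02 -0.04] open 0.243
shift [-12.8  31.3   9.1] turn [ 0.15 -1.21  0.61]
```

View pics/side21.png

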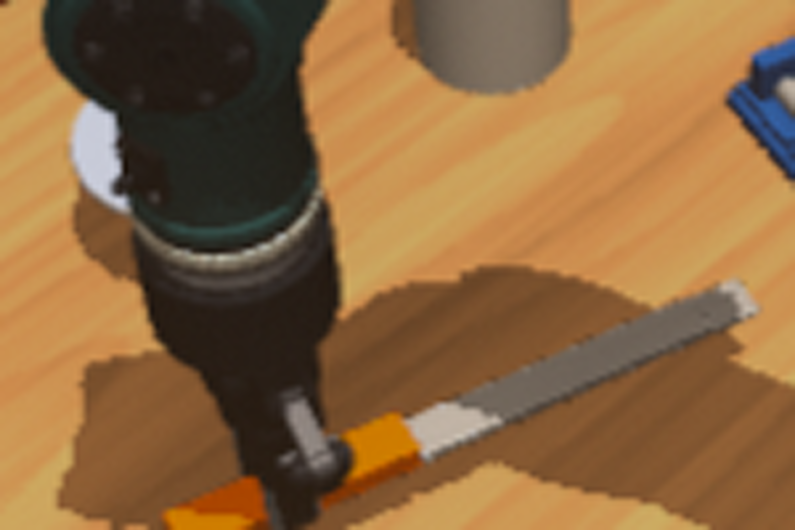

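```bash
python3 - <<'E'
from h import *
o=r.get_obs();R=Ro.from_euler('xyz',o['tool_rot']).as_matrix()
for dy in(0,4,8,12): print(dy,proj(cam("side"),o['ee_pos']+R@[0,dy,-231.]),(o['ee_pos']+R@[0,dy,-231.])[2])
E
python3 -m inch '[{"tx":0,"ty":0.008,"tz":0,"wx":0,"wy":0,"wz":0.5,"fingers":1},{"tx":0,"ty":0.01,"tz":0,"wx":0,"wy":0,"wz":0,"fingers":1},{"tx":0,"ty":0.005,"tz":0,"wx":0,"wy":0,"wz":0,"fingers":1},{"tx":0,"ty":0,"tz":0,"wx":0,"wy":0,"wz":0,"fingers":1}]'>/dev/null;python3 d.py 600 270 4 -16 -1
```

```text
0 [360.6925896  253.70929481] 41.05008385422952
4 [360.65739914 254.78897885] 37.05116861937176
8 [360.62238062 255.8633875 ] 33.052253384514
12 [360.58753279 256.93255932] 29.05333814965625
t 15.90 pos [613.8 256.1  14.9] rotdeg [-90.9  -0.4 -17.4] F [ 0.3  0.7 -3.9] T [ 0.28 -0.02 -0.02] open 0.242
shift [-17.4  10.6   9.3] turn [-0.08 -1.45  0.4 ]
```

```bash
python3 -m inch '[{"tx":0,"ty":0.004,"tz":0,"wx":-0.8,"wy":0,"wz":0.3,"fingers":1},{"tx":0,"ty":0.003,"tz":0,"wx":-0.7,"wy":0,"wz":0,"fingers":1},{"tx":0,"ty":0.001,"tz":0,"wx":0,"wy":0,"wz":0,"fingers":1},{"tx":0,"ty":0,"tz":0,"wx":0,"wy":0,"wz":0,"fingers":1}]'>/dev/null;python3 d.py 600 270 4 -16 -2.3; python3 -m inch '[{"tx":0,"ty":0.001,"tz":0,"wx":0,"wy":0,"wz":0,"fingers":1},{"tx":0,"ty":0.001,"tz":0,"wx":0,"wy":0,"wz":0,"fingers":1},{"tx":0,"ty":0,"tz":0,"wx":0,"wy":0,"wz":0,"fingers":1}]'>/dev/null;python3 d.py 600 270 4 -16 -2.3
```

```text
t 16.23 pos [614.7 256.8   7.4] rotdeg [-92.4  -0.2 -17.4] F [-0.2 -0.3 -2.9] T [ 0.35 -0.06  0.  ] open 0.239
shift [-18.    3.    8.3] turn [ 0.14 -1.44  0.13]
t 16.48 pos [614.8 258.    5.8] rotdeg [-92.4  -0.2 -17.4] F [-0.3 -0.6 -3. ] T [ 0.35 -0.12 -0.01] open 0.242
shift [-17.7   1.4   7.1] turn [ 0.08 -1.36  0.17]
```

```bash
python3 -m inch '[{"tx":0,"ty":0.001,"tz":0,"wx":0,"wy":0,"wz":0,"fingers":1},{"tx":0,"ty":0.001,"tz":0,"wx":0,"wy":0,"wz":0,"fingers":1},{"tx":0,"ty":0,"tz":0,"wx":0,"wy":0,"wz":0,"fingers":1}]'>/dev/null;python3 d.py; python3 -m inch '[{"tx":0,"ty":0.001,"tz":0,"wx":0,"wy":0,"wz":0,"fingers":1},{"tx":0,"ty":0.001,"tz":0,"wx":0,"wy":0,"wz":0,"fingers":1},{"tx":0,"ty":0,"tz":0,"wx":0,"wy":0,"wz":0,"fingers":1}]'>/dev/null;python3 d.py;python3 - <<'E'
from h import *
o=r.get_obs();im=camera("side"); cv2.imwrite("pics/side22.png",cv2.resize(im[200:300,220:370,::-1],None,fx=5.3,fy=5.3,interpolation=cv2.INTER_CUBIC))
E
```

```text
t 16.73 pos [614.9 258.    4.9] rotdeg [-92.4  -0.3 -17.4] F [-1.1 -0.3 -0.3] T [0.41 0.05 0.02] open 0.242
t 16.98 pos [614.9 257.9   4.6] rotdeg [-92.4  -0.3 -17.4] F [-1.3 -0.5  2.8] T [0.46 0.21 0.06] open 0.239
```

View pics/side22.png

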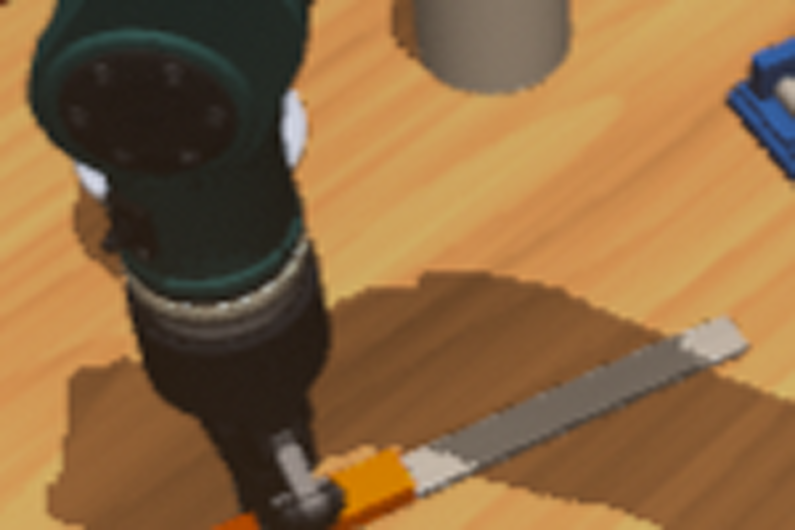

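The bar lies on the table (contact felt). Releasing slowly and retreating straight up.

```bash
python3 -m inch '[{"tx":0,"ty":0,"tz":0,"wx":0,"wy":0,"wz":0,"fingers":0.3},{"tx":0,"ty":0,"tz":0,"wx":0,"wy":0,"wz":0,"fingers":0},{"tx":0,"ty":0,"tz":0,"wx":0,"wy":0,"wz":0,"fingers":-0.2},{"tx":0,"ty":0,"tz":0,"wx":0,"wy":0,"wz":0,"fingers":-0.4},{"tx":0,"ty":-0.008,"tz":0,"wx":0,"wy":0,"wz":0,"fingers":-0.4},{"tx":0,"ty":-0.015,"tz":0,"wx":0,"wy":0,"wz":0,"fingers":-0.4},{"tx":0,"ty":-0.025,"tz":0,"wx":0,"wy":0,"wz":0,"fingers":-0.4},{"tx":0,"ty":-0.03,"tz":0,"wx":0,"wy":0,"wz":0,"fingers":-0.4},{"tx":0,"ty":-0.03,"tz":0,"wx":0,"wy":0,"wz":0,"fingers":-0.4},{"tx":0,"ty":-0.03,"tz":0,"wx":0,"wy":0,"wz":0,"fingers":-0.4},{"tx":0,"ty":-0.03,"tz":0,"wx":0,"wy":0,"wz":0,"fingers":-0.4},{"tx":0,"ty":-0.02,"tz":0,"wx":0,"wy":0,"wz":0,"fingers":-0.4},{"tx":0,"ty":0,"tz":0,"wx":0,"wy":0,"wz":0,"fingers":-0.4},{"tx":0,"ty":0,"tz":0,"wx":0,"wy":0,"wz":0,"fingers":-0.4}]'>/dev/null;python3 d.py;python3 - <<'E'
from h import *
o=r.get_obs()
for n in("side","top","wrist"):
  im=camera(n); cv2.imwrite(f"pics/{n}23.png",im[:,:,::-1])
im=camera("side"); cv2.imwrite("pics/side23z.png",cv2.resize(im[110:260,350:500,::-1],None,fx=4,fy=4,interpolation=cv2.INTER_CUBIC))
E
```

```text
t 18.20 pos [617.6 266.1 210.3] rotdeg [-92.2  -0.6 -17.3] F [-0.2  0.6 -0.1] T [ 0.07  0.   -0.01] open 0.699
```

View pics/side23.png

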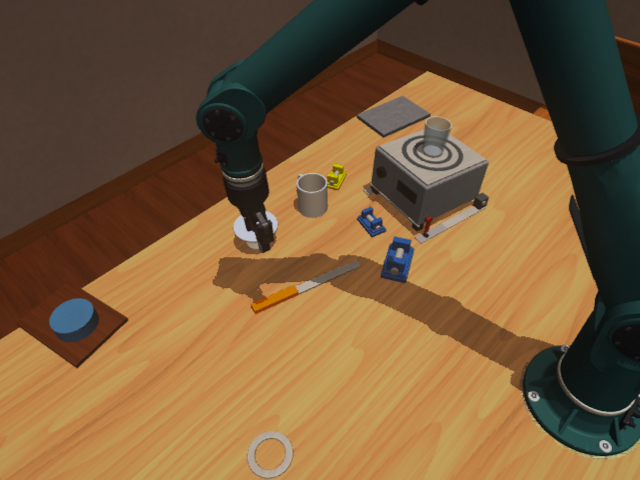

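View pics/top23.png

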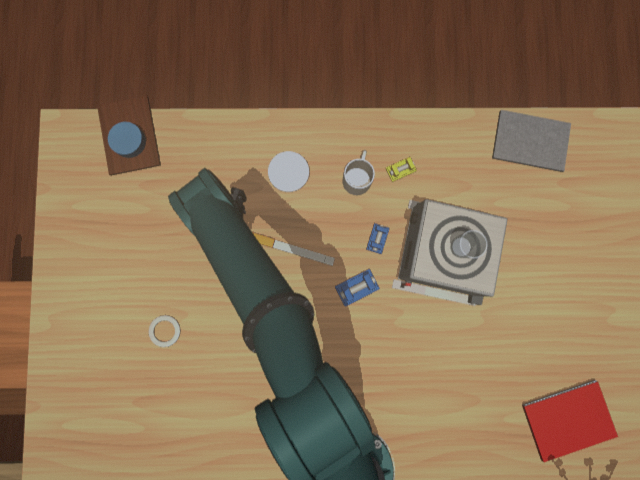

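View pics/wrist23.png

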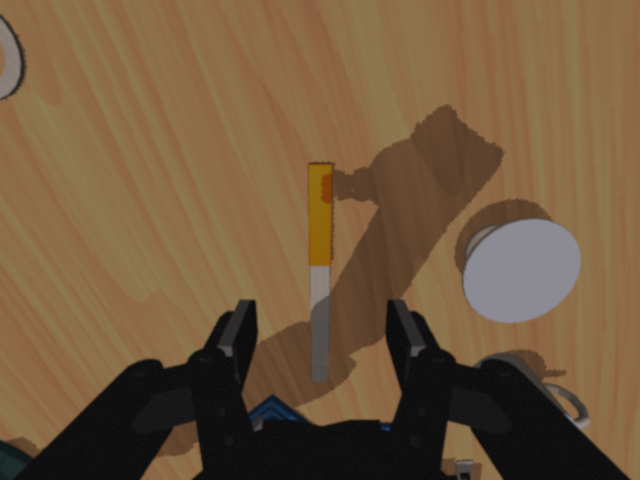

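View pics/side23z.png

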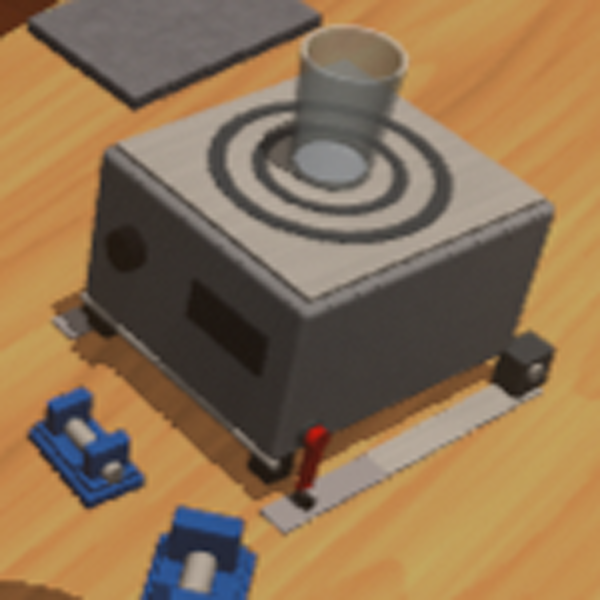

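Run:
```python
from h import *
S=cam("side");O=np.array([567.8,-256,0]);u=np.array([-.22,-.9755,0]);v=np.array([.9755,-.22,0])
def corner(a,x=-110,y=-98,z=151):
    dx,dz=x-105,z-22; X=105+dx*np.cos(a)+dz*np.sin(a); Z=22-dx*np.sin(a)+dz*np.cos(a)
    return O+X*u+y*v+[0,0,Z]
for a in(0,.05,.06,.07,.08): print(a,proj(S,corner(a)).round(1),(proj(S,corner(a))-proj(S,corner(0))).round(1))
a=cv2.imread("pics/top23.png");b=cv2.imread("pics/side23.png")
cv2.imwrite("pics/t24.png",cv2.resize(a[225:285,240:350],None,fx=7,fy=7,interpolation=cv2.INTER_CUBIC))
cv2.imwrite("pics/s24.png",cv2.resize(b[250:325,240:370],None,fx=6,fy=6,interpolation=cv2.INTER_CUBIC))
```

```text
0 [422.6 193.9] [0. 0.]
0.05 [425.3 189.4] [ 2.7 -4.5]
0.06 [425.9 188.5] [ 3.3 -5.4]
0.07 [426.5 187.6] [ 3.9 -6.3]
0.08 [427.1 186.7] [ 4.5 -7.2]
```

View pics/t24.png

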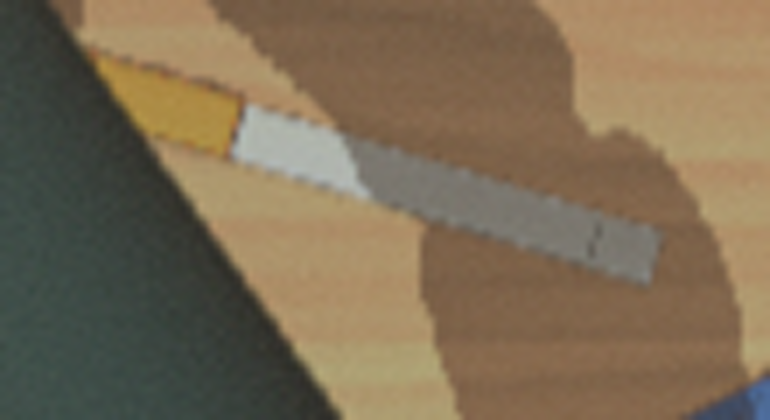

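View pics/s24.png

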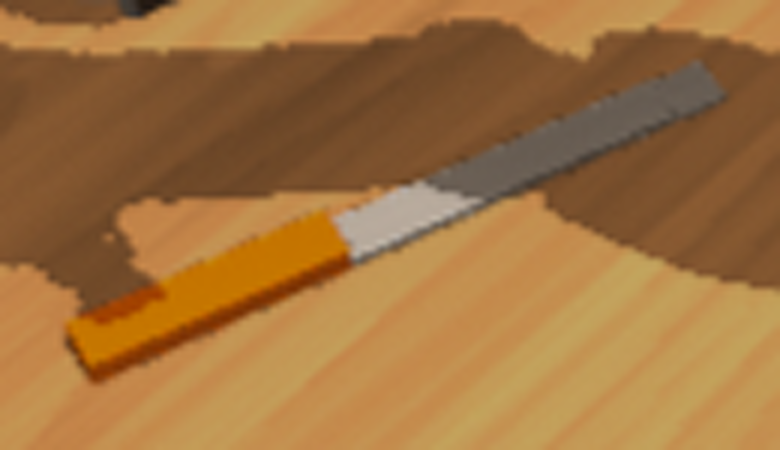

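Run:
```python
from h import *
T=cam("top");S=cam("side")
print("tip",tri(T,(333.6,261.9),S,(358.7,263.)));print("joint",tri(T,(273.9,243.3),S,(296.7,290.)))
a=cv2.imread("pics/side0.png",0);b=cv2.imread("pics/side23.png",0)
O=np.array([567.8,-256,0]);u=np.array([-.22,-.9755,0]);v=np.array([.9755,-.22,0])
m=np.zeros_like(a);m[165:215,375:425]=255
f=cv2.goodFeaturesToTrack(a,12,.05,4,mask=m)
g,st,_=cv2.calcOpticalFlowPyrLK(a,b,f,None,winSize=(13,13),maxLevel=2)
def cor(al,x,y,z):
    dx,dz=x-105,z-22; return O+(105+dx*np.cos(al)+dz*np.sin(al))*u+y*v+[0,0,22-dx*np.sin(al)+dz*np.cos(al)]
from scipy.optimize import least_squares
for p,q in zip(f[:,0],g[:,0]):
    # point on front face
    s=least_squares(lambda w:proj(S,cor(0,-110,w[0],w[1]))-p,[0,80]).x
    t=least_squares(lambda w:proj(S,cor(w[0],-110,*s))-q,[.05])
    print(p,(q-p).round(2),s.round(),"tilt %.3f"%t.x[0],"res %.2f"%np.sqrt(2*t.cost))
```

```text
tip (array([544.51188068,  38.07345456,   5.01603288]), array([-0.15507552, -0.2018619 ]), array([0.28671059, 0.02633008]))
joint (array([595.85549688, 199.2553343 ,   6.57037734]), array([-0.04055063, -0.04724754]), array([0.07363191, 0.00864395]))
[377. 196.] [ 0.42 -4.05] [65. 23.] tilt 0.067 res 0.04
[375. 202.] [ 0.4  -1.69] [72. -4.] tilt 0.031 res 0.48
[424. 190.] [ 3.79 -5.51] [-100.  165.] tilt 0.060 res 0.19
[385. 210.] [ 0.   -2.59] [28. -0.] tilt 0.047 res 0.01
[423. 194.] [ 3.68 -5.54] [-99. 152.] tilt 0.063 res 0.22
[397. 170.] [ 2.86 -5.98] [ -2. 159.] tilt 0.064 res 0.62
[396. 186.] [ 2.57 -4.53] [ -5. 109.] tilt 0.060 res 0.43
[412. 208.] [ 1.76 -5.76] [-71.  84.] tilt 0.074 res 0.60
[414. 171.] [ 3.33 -5.09] [-60. 194.] tilt 0.051 res 0.17
[405. 167.] [ 3.05 -5.57] [-29. 186.] tilt 0.055 res 0.55
[412. 181.] [ 6.04 -3.56] [-58. 163.] tilt 0.058 res 3.23
[420. 166.] [ 3.15 -4.64] [-77. 220.] tilt 0.042 res 0.26
```

The heater tilt reads about 0.063 rad and the bar lies flat (tip top at z≈5, blade at z≈6.6). The block is clear, and mug, dish, ring and beaker are in place. Handing in.

```bash
python3 -c "
from bench import r
print(r.finish_job())"
```

```text
the job is handed in; nothing more can be done
None
```

I levered the heater up with the bar on the small blue block until the force climbed at the end stop. I then eased it down onto its red legs, drew the bar out and laid it flat on the table. The job was handed in at about 18.5 s of the 72 s allowed; no verdict is reported.

**Levering:** The wrist force rose from about 5 N to 11 N over the last few millimetres. That puts roughly 30–34 N on the lip, by my estimate, against the 50 N limit. The estimate assumes rough lever arms, and the wrist readings are noisy. I backed off as soon as the force climbed.

**Last checks from the camera images:**
- **Heater:** its tilt measures about 0.063 rad (0.060–0.074 on the front-face points), inside the 0.055–0.079 band. The near leg looks upright and did not move as the load came off the bar. The far leg is out of view, but both are on one shaft.
- **Bar:** it lies flat and right way up, with the tip's top at z≈5 mm and the blade's at z≈6.6 mm. The tip is about 280 mm from the stand's origin, well in front of the heater and clear of the block.
- **Mug, dish, ring and beaker:** they look unmoved, apart from the beaker tipping back with the heater. I judged this by eye, not by measurement.

**What disagreed:**
- The bar turned slightly in the grip while levering, about 2°. I corrected for this when laying it down.
- Some of the points tracked for the tilt gave values from 0.03 to 0.06. I set these aside because they lay on the heater's top or on the table, not on its front face.

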